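# Load the tester, lower its guard and scan the job card

## Task

Take the black module with the finned heat sink and set it gently upright on the floor of the open tester bay, in the middle, its long side running front to back. Then lower the hinged clear guard gently all the way down onto its stop, without letting it drop or slam. Then pick up the hand scanner, hold it still with its window pointed at the middle of the barcode on the upright job card, about 100 mm away, for a second, and lay it gently back the way it was, flat in the middle of its rubber mat; leave everything else on the bench where it is.

Things in the scene. Friction and masses are not known exactly. Their poses are not given: they have to be found in the camera images.
- finned_module: the module to test: black box 80 mm (x) by 56 mm (y) by 42 mm high with brass screws at its two x ends, and on top a bare aluminium heat sink of six upright fins running along x (52 by 51 mm), 62 mm high over all; about 0.35 kg. Grip it across y (56 mm) on its black sides. Origin at the centre of its underside, z up
- plain_module: a second black module of the same size, but with a plain black raised top carrying a small white sticker instead of fins; loose, leave it alone. Origin at the centre of its underside
- tester: fixed grey test box 205 mm (x) by 190 mm (y), walls 85 mm high, open bay in it, low front wall towards the robot (-x). Origin under the bay's centre at bench level; x points from the front to the hinge at the back
- bay (a point): centre of the bay's floor, 15 mm above the bench, axes as the tester's. The bay is 136 mm (x) by 174 mm (y) and 70 mm deep below its rim
- guard (a joint): angle of the guard about its hinge, rad: 0 is fully down on its stop, about 1.57 upright, 1.95 fully open. It is 0.5 kg with some hinge friction: it stays where it is near upright (above about 1.25) but falls shut by itself from lower angles unless held. Slamming means arriving in the last 0.25 rad faster than 1.5 rad/s
- guard_hinge (a point): middle of the guard's hinge line, at 90 mm in tester x, 89 mm above the bench; the hinge line runs along tester y, and the point's axes are the tester's
- guard_handle (a point): middle of the guard's handle: a round dark steel bar 12 mm thick, 100 mm long along tester y, on two end legs, 37 mm clear of the guard's frame. At guard angle t it lies at hinge + 210 mm * (-cos t along tester x, sin t up). It can be gripped from above throughout, the bar turning between the fingers. The guard is a clear plate in an aluminium frame, 165 by 190 mm, 9 mm thick
- scanner: loose grey hand scanner lying flat, 170 mm long along its x: handle 36 mm wide and 34 mm high from x = -85 to +35 mm, wider head 62 mm by 44 mm high from +35 to +85 mm; 0.25 kg. Origin at the centre of its underside, z up. Grip the handle near the origin across y
- scanner_window (a point): middle of the black window on the head's end face, at x = +85 mm, z = +24 mm of the scanner; it reads straight ahead along the scanner's +x, label 50 to 160 mm away
- mat: fixed black rubber mat 190 mm (x) by 150 mm (y), 4 mm thick, on which the scanner lies. Origin at the centre of its underside, at bench level
- stand: fixed job-card stand: a steel foot and an aluminium plate 100 mm wide and 120 mm long leaning back 30 degrees from upright, with a white card on its robot-facing (-x) face; about 155 mm high. Origin on the bench straight below the card's centre; x points level through the card from front to back
- label (a point): centre of the printed barcode on the card, 100 mm above the bench; black bars, 60 mm wide by 36 mm. Point the scanner at it level along the stand's +x, or tilted down by up to 30 degrees to face the card squarely
- screwdriver: loose screwdriver about 180 mm long, leave it alone
- tape_roll: loose white ring of tape 90 mm across, 24 mm high, leave it alone
- cleaner_can: loose upright can 52 mm across, 150 mm high, leave it alone
Things that resemble listed ones, but are neither listed nor needed, are in the scene too. Leave any blue or green look-alike of the finned_module alone.

How it is judged:
By the outcome, as a careful person would: the job done as asked, in the order asked, and still so for the second after the job is handed in, with the robot touching nothing.
It also fails if it takes over 72 s, if anything falls off the work surface, if the arm or the gripper's body presses on something with over 40 N, if the wrist force passes 120 N, or if a joint passes its speed limit or range.

## Robot

A 6-joint arm with a two-finger parallel gripper is mounted at the origin on the work surface. World frame = base frame: x ahead of the robot, y to its left, z up, the work surface at z = 0. Lengths are in m, angles in rad, forces in N, time in s.
With the tool pointing down it reaches from about 0.35 to 0.95 m from the base axis. Payload 17.4 kg.
Tool frame: the origin (TCP) lies midway between the tips of the shut fingers; the grasp point (between the pads) lies 19 mm behind it; z points along the fingers, y is the line along which they close (so a half turn about z gives the same grasp; the last joint's range is limited). The gripper opens to 93 mm and grips with 3 to 60 N. Pads are 15 mm wide; open, the fingers measure 128 mm over their backs; the gripper's body (75 mm by 188 mm) begins 65 mm behind the grasp point.
Start: joints at [1.301, 0.116, 1.442, -0, 1.584, -0.038], TCP at [0.155, 0.657, 0.219] pointing down, gripper open.
Joint ranges: [-2.83, 2.83], [-0.83, 2.19], [0.07, 2.5], [-1.14, 4.28], [0.01, 3], [-2.97, 2.97]. Speed limits (rad/s): [1.89, 1.89, 2.22, 3.14, 3.14, 3.14].

## Interface

Orientations are given as a unit quaternion [w, x, y, z].
In Python, from cell import bot gives the robot as it stands.
- The arm moves only by the tool send_rows, never from a script. Its argument "deltas" is a list of rows, each an object of numbers: "fingers": the finger opening in mm, from 0 to 93; "tx", "ty", "tz": the shift along the tool's x, y, z scaled (see below); "ax", "ay", "az": the turn, a rotation vector about the tool's x, y, z scaled (see below). A call has 1 to 12 rows; each row is the pose to reach, as a shift and turn from the pose commanded when the call began, along the tool's axes at that moment; what a row does not reach only later rows make up. The controller multiplies each number of a shift by 0.2 m and each number of a turn by 90 degrees. A row lasts 1/12 s, in which the tool goes at most 41.7 mm and 7.16 degrees, less where a joint would pass 70% of its speed; a pose out of reach is approached as far as the arm can. A call with a number of a shift or a turn outside -1 to 1 is refused whole. A call with a gripper value outside its range is refused whole. The fingers move at their own pace and stop on an object; the grip force is fixed at half the most. Time passes only in rows, so rows that repeat a pose let the fingers close. It gives the time, the measured TCP pose, the force, the opening and the grip force at its end, in the units of the state.
- bot.observe(): the state, without advancing time (a new reading comes with each control period).
- bot.snapshot(name): name is "side" or "top" or "wrist"; returns a dict with "pixels" (400x640x3 uint8, red, green, blue), "intrinsics" (3x3 intrinsics, pixels), "k1" (the pictures are not rectified: a ray, as slopes to the right and down, at radius r is drawn at 1 + k1 r^2 times it, then the intrinsics apply), "R" (3x3) and "t" (3): a world point X has camera coordinates R X + t. Camera axes: x right, y down, z forward; pixel columns grow to the right and rows downward; lengths in m; the calibration is good to about 2 mm. A picture is of the moment at which its call begins. There is no depth.
- bot.job_done(): hands the job in; it is judged then, once.
The state is a dict: "t": time; "joint_pos": joint angles; "dq": joint speeds; "tau": joint torques, N m; "tool_pos": TCP position; "tcp_rot": TCP orientation; "contact_force": force on the tool from outside, world axes, zero at the start; "torque": the same for the moment, N m; "width": opening from 0.0 (shut) to 1.0 (fully open); "grip_force": force on a finger pad.
Only numpy, scipy, OpenCV 4.12 (cv2) and the standard library are available. Lean on these libraries where they do the work, as an engineer would, in place of code of your own. Each camera call takes 0.05 s, during which the arm holds its last target. There are 200 camera calls.

## Working session

There is one attempt and no reset: what is moved stays moved. The work goes in short steps, Python scripts to look and compute and a tool call to move; the robot and the scene stay as the last step left them, time stands still between calls to the robot, and variables do not carry over. Pictures are saved under pics/ and viewed, at most 10 in all, crops included, and the job is handed in when it is done.

Besides the shell and the picture viewer there is one more tool, called after "Call:" as name(argument=value, ...), one argument or row to a line, values as JSON. send_rows: Moves the arm, as the interface text tells. Shifts and turns lie within -1 to 1; 1 stands for 0.2 m of shift or 90 degrees of turn. Its arguments: {"type":"object","properties":{"deltas":{"type":"array","items":{"type":"object","properties":{"fingers":{"type":"number"},"tx":{"type":"number"},"ty":{"type":"number"},"tz":{"type":"number"},"ax":{"type":"number"},"ay":{"type":"number"},"az":{"type":"number"}}}}},"required":["deltas"]}

```bash
ls; mkdir -p pics; python3 - <<'E'
from cell import bot
import cv2
s=bot.observe();print({k:s[k] for k in('t','tool_pos','tcp_rot','width')})
for n in('side','top'):
    d=bot.snapshot(n);cv2.imwrite(f'pics/{n}0.png',d['pixels'][:,:,::-1]);print(n,d['intrinsics'],d['k1'],-d['R'].T@d['t'],d['R'])
E
```

```text
pics
{'t': 0.0, 'tool_pos': array([0.1550298 , 0.65674136, 0.21790237]), 'tcp_rot': array([-7.72277101e-05,  1.15636155e-01,  9.93291468e-01, -5.76660800e-04]), 'width': 1.0010112320341866}
side [[471.76480629   0.         319.73203217]
 [  0.         471.76480629 203.01088183]
 [  0.           0.           1.        ]] -0.07821893365952523 [ 0.0294845  -0.71043033  1.01965734] [[ 0.86111308 -0.50840113 -0.00354327]
 [-0.37286946 -0.62678561 -0.6841843 ]
 [ 0.3456192   0.59048123 -0.72930055]]
top [[488.64848557   0.         323.27414843]
 [  0.         488.64848557 197.23048284]
 [  0.           0.           1.        ]] -0.10100017454165412 [0.37288577 0.03670831 1.70300717] [[ 0.01922068 -0.99980958 -0.00337039]
 [-0.99804929 -0.01898635 -0.05947383]
 [ 0.05939852  0.00450694 -0.99822418]]
```

View pics/top0.png

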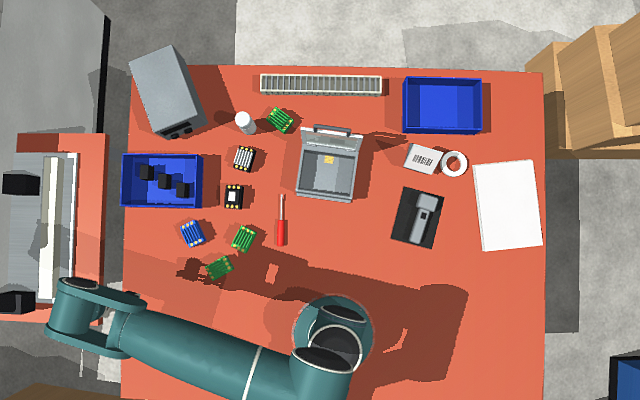

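View pics/side0.png

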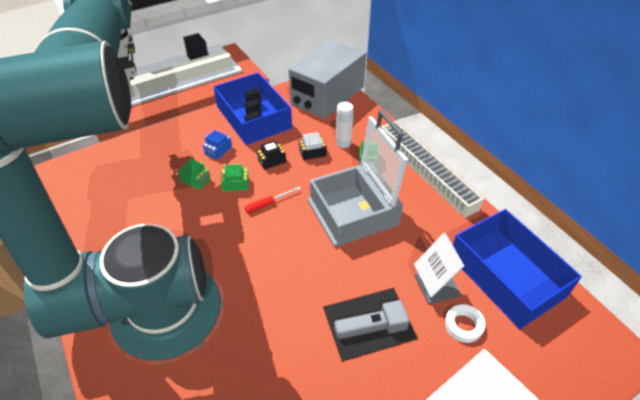

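Side view: the tester is at about (355,200), with the guard upright and its handle at about (390,128). The scanner is at (370,322), the card at (440,265) and the can at (345,125). The candidates are top (243,157), which is black with silver fins; top (233,196), which is black with a white sticker (plain); blue at (192,233); and green at (243,237), (220,267) and (281,120). (243,157) fits because it has a black body, bare aluminium fins and brass screws. I'll confirm it in an enlarged crop.

```bash
cat >h.py <<'E'
import numpy as np,cv2
from cell import bot
def ray(d,uv):
    K=d['intrinsics'];x=(np.array(uv,float)-K[:2,2])/[K[0,0],K[1,1]]
    s=x.copy()
    for _ in range(20): s=x/(1+d['k1']*(s@s))
    return -d['R'].T@d['t'], d['R'].T@np.r_[s,1]
def onz(d,uv,z):
    o,r=ray(d,uv);return o+r*(z-o[2])/r[2]
def two(d1,a,d2,b):
    o,r=ray(d1,a);p,q=ray(d2,b)
    k=np.linalg.lstsq(np.c_[r,-q],p-o,rcond=None)[0];A=o+r*k[0];B=p+q*k[1]
    return (A+B)/2,np.linalg.norm(A-B)
def proj(d,X):
    c=d['R']@np.array(X)+d['t'];s=c[:2]/c[2];s=s*(1+d['k1']*(s@s));K=d['intrinsics'];return s*[K[0,0],K[1,1]]+K[:2,2]
E
python3 - <<'E'
from h import *
t=cv2.imread('pics/top0.png');s=cv2.imread('pics/side0.png')
c=lambda im,x,y:cv2.resize(im[y:y+75,x:x+100],(400,300),interpolation=cv2.INTER_CUBIC)
cv2.imwrite('pics/m.png',np.vstack([np.hstack([c(t,200,140),c(t,285,120)]),np.hstack([c(t,385,180),c(t,375,120)])]))
cv2.imwrite('pics/m2.png',np.vstack([np.hstack([c(s,245,105),c(s,340,100)]),np.hstack([c(s,325,285),c(s,395,225)])]))
E
```

```text
(no output)
```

View pics/m.png

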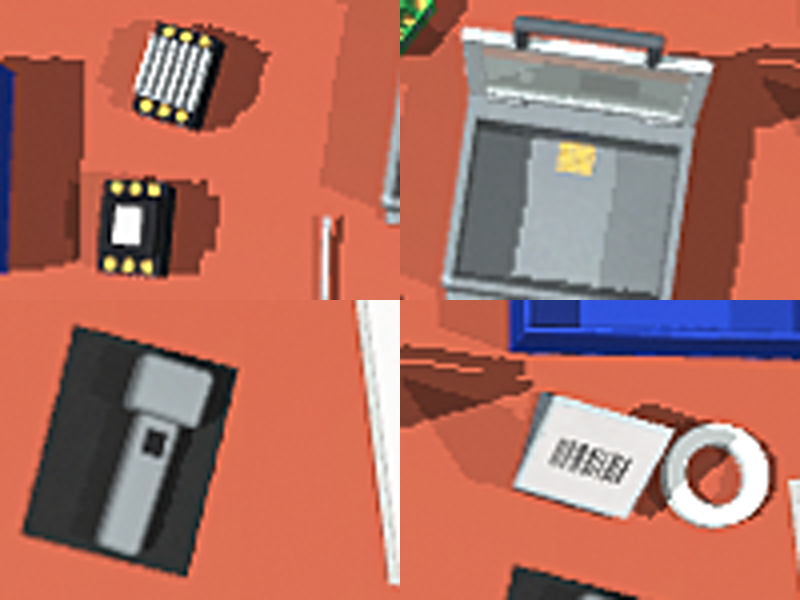

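View pics/m2.png

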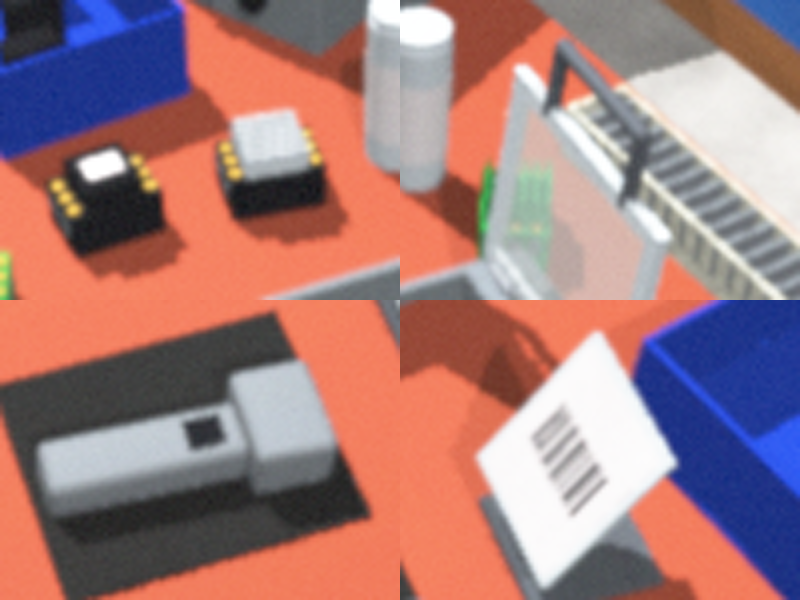

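The crop confirms it. At m.png (180,75) there is a black body, a bare six-fin heat sink and brass screws, and at (137,225) is the sticker module. Next I'll measure everything from these pixels.

```bash
cat >meas.py <<'E'
from h import *
T=bot.snapshot('top');S=bot.snapshot('side')
def tc(x,y,o):return np.array(o)+(np.array([x%400,y%300],float)-1.5)/4
def P(n,v):print(n,np.round(v,4))
def yaw(v):return np.degrees(np.arctan2(v[1],v[0]))
o=(200,140)
a=onz(T,tc(187,36,o),.044);b=onz(T,tc(163,110,o),.044);P('mod',(a+b)/2);P('len,yaw',[np.linalg.norm(a-b),yaw(a-b)])
P('finmid',onz(T,tc(179,73,o),.062))
o=(285,120)
l=onz(T,tc(478,120,o),.085);r=onz(T,tc(682,150,o),.085);P('backinner mid',(l+r)/2);P('w,yaw',[np.linalg.norm(l-r),yaw(l-r)-90])
fl=onz(T,tc(455,277,o),.015);P('fl',fl)
so=(340,100)
L,e=two(T,tc(519,28,o),S,tc(563,47,so));R,f=two(T,tc(656,48,o),S,tc(640,145,so));P('handle',(L+R)/2);P('L,R',np.r_[L,R]);P('e w yaw',[e,f,np.linalg.norm(L-R),yaw(L-R)-90])
o=(385,180)
c=[onz(T,tc(x,y,o),.004) for x,y in((75,326),(238,370),(187,577),(22,533))];P('mat',sum(c)/4)
P('mat dims yaw',[np.linalg.norm(c[0]-c[1]),np.linalg.norm(c[0]-c[3]),yaw(c[0]-c[3]),yaw(c[0]-c[1])-90])
h=onz(T,tc(177,358,o),.048);g=onz(T,tc(120,553,o),.036);P('scan',(h+g)/2);P('len yaw',[np.linalg.norm(h-g),yaw(h-g)])
o=(375,120);so=(395,225)
q,e=two(T,tc(591,461,o),S,tc(568,459,so));P('label',q);P('e',e)
u,e=two(T,tc(553,450,o),S,tc(546,419,so));v,f=two(T,tc(630,475,o),S,tc(592,499,so));P('bar ends',np.r_[u,v]);P('w yaw',[np.linalg.norm(u-v),yaw(u-v)-90,e,f])
u=onz(T,tc(545,395,o),.152);v=onz(T,tc(673,430,o),.152);P('cardtop',np.r_[u,v]);P('w yaw',[np.linalg.norm(u-v),yaw(u-v)-90])
E
python3 meas.py
```

```text
mod [0.6017 0.3209 0.044 ]
len,yaw [  0.0669 -16.2052]
finmid [0.5992 0.3144 0.062 ]
backinner mid [0.6162 0.0257 0.085 ]
w,yaw [ 0.1721 -7.3535]
fl [0.5007 0.1312 0.015 ]
handle [0.6582 0.0211 0.2978]
L,R [ 0.6644  0.071   0.3008  0.6521 -0.0287  0.2948]
e w yaw [ 7.1000e-03  5.5000e-03  1.0060e-01 -7.0564e+00]
mat [ 0.4097 -0.2848  0.004 ]
mat dims yaw [  0.1483   0.1865 -13.7492 -13.9616]
scan [ 0.4054 -0.2929  0.042 ]
len yaw [  0.1732 -15.1258]
label [ 0.5997 -0.2827  0.103 ]
e 0.0038
bar ends [ 0.6087 -0.2515  0.1008  0.5886 -0.3145  0.1091]
w yaw [ 6.66000e-02 -1.76739e+01  4.30000e-03  5.60000e-03]
cardtop [ 0.6439 -0.2344  0.152   0.6178 -0.3382  0.152 ]
w yaw [  0.107  -14.0701]
```

```bash
cat >>h.py <<'E'
from scipy.spatial.transform import Rotation as Ro
def cur():
    s=bot.observe();q=s['tcp_rot'];return np.array(s['tool_pos']),Ro.from_quat(np.r_[q[1:],q[0]])
def down(yawy,pitch=0):
    "tool z down, tool y at yawy deg; tool x = yawy+90"
    a=np.radians(yawy);y=np.array([np.cos(a),np.sin(a),0]);z=np.array([0,0,-1]);
    return Ro.from_matrix(np.c_[np.cross(y,z),y,z])
def plan(wps,start=None):
    p,R=start or cur()
    for w,Q in wps:
        w=np.array(w);d=R.inv().apply(w-p)/.2;a=(R.inv()*Q).as_rotvec()/(np.pi/2)
        print('t',np.round(d,3),'a',np.round(a,3),'rows>=%.1f'%max(np.linalg.norm(d)*.2/.0417,np.linalg.norm(a)*90/7.16));p,R=w,Q
E
python3 - <<'E'
from h import *
T=bot.snapshot('top');print('can',onz(T,(244,118),.15),'green',onz(T,(281,120),.03),'plain',onz(T,(233,196),.05))
m=np.array([.600,.317]);p,R=cur();print(R.as_matrix().round(3))
w=[p+f*(np.r_[m,.2]-p) for f in(.33,.67,1)]
plan([(x,down(75)) for x in w])
E
```

```text
can [0.71707454 0.30499831 0.15      ] green [0.73844799 0.19630818 0.03      ] plain [0.46959743 0.35142671 0.05      ]
[[-0.973  0.23  -0.   ]
 [ 0.23   0.973 -0.001]
 [ 0.    -0.001 -1.   ]]
t [-0.843 -0.377  0.03 ] a [-0.    -0.     0.019] rows>=4.4
t [-0.88  -0.362  0.031] a [0. 0. 0.] rows>=4.6
t [-0.854 -0.352  0.03 ] a [0. 0. 0.] rows>=4.4
```

Call:
send_rows(
  deltas=[
    {"tx": -0.42, "ty": -0.19, "tz": 0.015, "az": 0.01},
    {"tx": -0.84, "ty": -0.38, "tz": 0.03, "az": 0.02},
    {"tx": -0.84, "ty": -0.38, "tz": 0.03, "az": 0.02},
    {"tx": -0.84, "ty": -0.38, "tz": 0.03, "az": 0.02},
    {"tx": -0.84, "ty": -0.38, "tz": 0.03, "az": 0.02},
  ],
)

```text
validation failed for argument at $.de...
```

Call:
send_rows(
  deltas=[
    {"tx": -0.88, "ty": -0.36, "tz": 0.03},
    {"tx": -0.88, "ty": -0.36, "tz": 0.03},
    {"tx": -0.88, "ty": -0.36, "tz": 0.03},
    {"tx": -0.88, "ty": -0.36, "tz": 0.03},
    {"tx": -0.88, "ty": -0.36, "tz": 0.03},
  ],
)

```text
validation failed for argument at $.de...
```

Call:
send_rows(
  deltas=[
    {"tx": -0.85, "ty": -0.35, "tz": 0.03},
    {"tx": -0.85, "ty": -0.35, "tz": 0.03},
    {"tx": -0.85, "ty": -0.35, "tz": 0.03},
    {"tx": -0.85, "ty": -0.35, "tz": 0.03},
    {"tx": -0.85, "ty": -0.35, "tz": 0.03},
    {"tx": -0.85, "ty": -0.35, "tz": 0.03},
    {"tx": -0.85, "ty": -0.35, "tz": 0.03},
  ],
)

```text
validation failed for argument at $.de...
```

```bash
python3 - <<'E'
from h import *
d=bot.snapshot('wrist');im=d['pixels'][:,:,::-1].copy();cv2.imwrite('pics/w1.png',im);print(cur()[0],cur()[1].as_matrix().round(3))
# brass screws: yellow blobs
h=cv2.cvtColor(im,cv2.COLOR_BGR2HSV);m=cv2.inRange(h,(18,110,110),(36,255,255))
n,_,st,c=cv2.connectedComponentsWithStats(m)
for i in range(1,n):
    if st[i,4]>25: print(c[i].round(1),st[i,4],onz(d,c[i],.044).round(4))
E
```

```text
[0.15503849 0.65690452 0.21839116] [[-0.973  0.23  -0.   ]
 [ 0.23   0.973 -0.   ]
 [ 0.    -0.    -1.   ]]
[159.2 242.3] 35 [0.1942 0.4186 0.044 ]
[168.6 249.7] 33 [0.2077 0.427  0.044 ]
[177.9 257. ] 30 [0.2214 0.4352 0.044 ]
[156.3 307.8] 736 [0.2944 0.3699 0.044 ]
[493.2 306.8] 219 [0.4085 0.8597 0.044 ]
[578.3 352.2] 59 [0.5352 0.9941 0.044 ]
[586.7 349.7] 31 [0.5335 1.0078 0.044 ]
[426.7 363.2] 4680 [0.4944 0.7499 0.044 ]
[540.5 350.7] 35 [0.515  0.9321 0.044 ]
[595.6 354. ] 33 [0.5473 1.0235 0.044 ]
[562.2 355.8] 40 [0.5357 0.968  0.044 ]
[575.3 365.5] 27 [0.5639 0.9911 0.044 ]
```

View pics/w1.png

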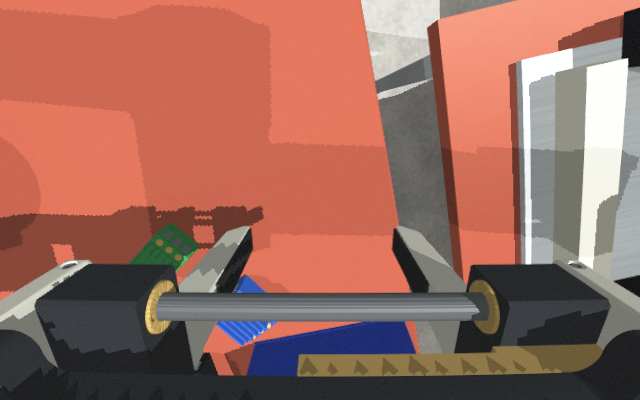

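The wrist view, taken from the unmoved start pose, shows the finger tips at (240,250) and (400,250). The rows were refused, so I'll retry with all the keys given.

Call:
send_rows(
  deltas=[
    {"fingers": 93, "tx": -0.42, "ty": -0.19, "tz": 0.015, "ax": 0, "ay": 0, "az": 0.01},
    {"fingers": 93, "tx": -0.84, "ty": -0.38, "tz": 0.03, "ax": 0, "ay": 0, "az": 0.02},
    {"fingers": 93, "tx": -0.84, "ty": -0.38, "tz": 0.03, "ax": 0, "ay": 0, "az": 0.02},
    {"fingers": 93, "tx": -0.84, "ty": -0.38, "tz": 0.03, "ax": 0, "ay": 0, "az": 0.02},
    {"fingers": 93, "tx": -0.84, "ty": -0.38, "tz": 0.03, "ax": 0, "ay": 0, "az": 0.02},
  ],
)

```text
t: 0.72
tool_pos: [0.3041, 0.5417, 0.2126]
tcp_rot: [0.0, 0.132, 0.991, -0.0]
contact_force: [0.2, 0.0, 0.5]
width: 1.0
grip_force: 0.0
```

Call:
send_rows(
  deltas=[
    {"fingers": 93, "tx": -0.88, "ty": -0.36, "tz": 0.03, "ax": 0, "ay": 0, "az": 0},
    {"fingers": 93, "tx": -0.88, "ty": -0.36, "tz": 0.03, "ax": 0, "ay": 0, "az": 0},
    {"fingers": 93, "tx": -0.88, "ty": -0.36, "tz": 0.03, "ax": 0, "ay": 0, "az": 0},
    {"fingers": 93, "tx": -0.88, "ty": -0.36, "tz": 0.03, "ax": 0, "ay": 0, "az": 0},
    {"fingers": 93, "tx": -0.88, "ty": -0.36, "tz": 0.03, "ax": 0, "ay": 0, "az": 0},
  ],
)

```text
t: 1.13
tool_pos: [0.4549, 0.4264, 0.2065]
tcp_rot: [0.0, 0.132, 0.991, -0.0]
contact_force: [0.1, 1.7, 0.5]
width: 0.997
grip_force: 0.0
```

Call:
send_rows(
  deltas=[
    {"fingers": 93, "tx": -0.85, "ty": -0.35, "tz": 0.03, "ax": 0, "ay": 0, "az": 0},
    {"fingers": 93, "tx": -0.85, "ty": -0.35, "tz": 0.03, "ax": 0, "ay": 0, "az": 0},
    {"fingers": 93, "tx": -0.85, "ty": -0.35, "tz": 0.03, "ax": 0, "ay": 0, "az": 0},
    {"fingers": 93, "tx": -0.85, "ty": -0.35, "tz": 0.03, "ax": 0, "ay": 0, "az": 0},
    {"fingers": 93, "tx": -0.85, "ty": -0.35, "tz": 0.03, "ax": 0, "ay": 0, "az": 0},
    {"fingers": 93, "tx": -0.85, "ty": -0.35, "tz": 0.03, "ax": 0, "ay": 0, "az": 0},
    {"fingers": 93, "tx": -0.85, "ty": -0.35, "tz": 0.03, "ax": 0, "ay": 0, "az": 0},
  ],
)

```text
t: 1.72
tool_pos: [0.5985, 0.3168, 0.2002]
tcp_rot: [-0.0, 0.132, 0.991, -0.0]
contact_force: [-0.5, 0.3, 0.1]
width: 1.0
grip_force: 0.0
```

```bash
python3 - <<'E'
from h import *
d=bot.snapshot('wrist');im=d['pixels'][:,:,::-1].copy();cv2.imwrite('pics/w2.png',im);print(cur()[0],cur()[1].as_matrix().round(3))
print('tcp px',proj(d,cur()[0]),'mod px',proj(d,[.6,.317,.05]))
h=cv2.cvtColor(im,cv2.COLOR_BGR2HSV);m=cv2.inRange(h,(18,110,110),(36,255,255))
n,_,st,c=cv2.connectedComponentsWithStats(m)
for i in range(1,n):
    if st[i,4]>25: print(c[i].round(1),st[i,4],onz(d,c[i],.044).round(4))
E
```

```text
[0.59789472 0.3175404  0.20048892] [[-0.965  0.26  -0.001]
 [ 0.26   0.965  0.   ]
 [ 0.001 -0.    -1.   ]]
tcp px [322.77935734 238.68739096] mod px [322.42456272 182.29510203]
[329.7  90.6] 29 [0.5036 0.3513 0.044 ]
[315.8  94. ] 30 [0.5031 0.3357 0.044 ]
[312.1 155.5] 35 [0.5673 0.3135 0.044 ]
[325.8 155.7] 36 [0.5717 0.3287 0.044 ]
[339.3 155.6] 37 [0.5757 0.3439 0.044 ]
[312.  208.9] 27 [0.631  0.2953 0.044 ]
[125.6 233.7] 244 [0.6012 0.0541 0.044 ]
[248.9 280.6] 36 [0.7081 0.1849 0.044 ]
[156.9 307.2] 744 [0.7163 0.0436 0.044 ]
[487.6 307. ] 696 [0.8383 0.4941 0.044 ]
[245.3 290. ] 30 [0.721 0.175 0.044]
[454.8 361.9] 6807 [0.9275 0.4373 0.044 ]
```

View pics/w2.png

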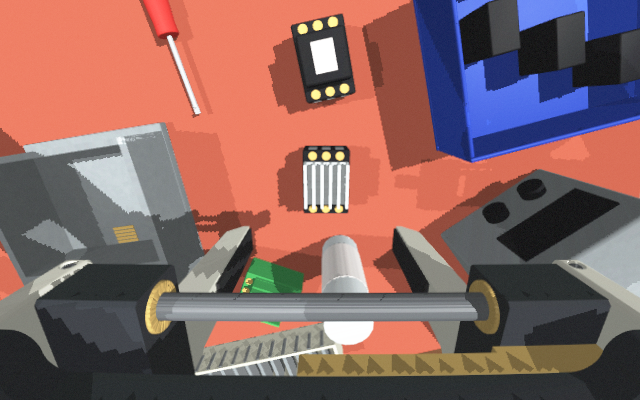

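Wrist view: the finned module is at (327,180), aligned with the fingers, and the refined centre is (0.603,0.320). The plain module is at (323,57) and the can at (345,290). Next I descend and grip.

Call:
send_rows(
  deltas=[
    {"fingers": 93, "tx": -0.02, "ty": 0.02, "tz": 0.15, "ax": 0, "ay": 0, "az": 0},
    {"fingers": 93, "tx": -0.02, "ty": 0.02, "tz": 0.35, "ax": 0, "ay": 0, "az": 0},
    {"fingers": 93, "tx": -0.02, "ty": 0.02, "tz": 0.55, "ax": 0, "ay": 0, "az": 0},
    {"fingers": 93, "tx": -0.02, "ty": 0.02, "tz": 0.73, "ax": 0, "ay": 0, "az": 0},
    {"fingers": 93, "tx": -0.02, "ty": 0.02, "tz": 0.86, "ax": 0, "ay": 0, "az": 0},
    {"fingers": 93, "tx": -0.02, "ty": 0.02, "tz": 0.92, "ax": 0, "ay": 0, "az": 0},
    {"fingers": 93, "tx": -0.02, "ty": 0.02, "tz": 0.95, "ax": 0, "ay": 0, "az": 0},
    {"fingers": 93, "tx": -0.02, "ty": 0.02, "tz": 0.95, "ax": 0, "ay": 0, "az": 0},
  ],
)

```text
t: 2.43
tool_pos: [0.6026, 0.3208, 0.0107]
tcp_rot: [-0.0, 0.131, 0.991, -0.0]
contact_force: [-0.8, -0.3, -0.3]
width: 1.0
grip_force: 0.0
```

Call:
send_rows(
  deltas=[
    {"fingers": 66, "tx": 0, "ty": 0, "tz": 0, "ax": 0, "ay": 0, "az": 0},
    {"fingers": 60, "tx": 0, "ty": 0, "tz": 0, "ax": 0, "ay": 0, "az": 0},
    {"fingers": 50, "tx": 0, "ty": 0, "tz": 0, "ax": 0, "ay": 0, "az": 0},
    {"fingers": 45, "tx": 0, "ty": 0, "tz": 0, "ax": 0, "ay": 0, "az": 0},
    {"fingers": 45, "tx": 0, "ty": 0, "tz": 0, "ax": 0, "ay": 0, "az": 0},
    {"fingers": 45, "tx": 0, "ty": 0, "tz": 0, "ax": 0, "ay": 0, "az": 0},
    {"fingers": 45, "tx": 0, "ty": 0, "tz": 0, "ax": 0, "ay": 0, "az": 0},
  ],
)

```text
t: 3.02
tool_pos: [0.6033, 0.3201, 0.011]
tcp_rot: [0.0, 0.131, 0.991, 0.0]
contact_force: [-0.5, -0.5, 2.6]
width: 0.603
grip_force: 30.0
```

```bash
python3 - <<'E'
from h import *
T=bot.snapshot('top');im=cv2.imread('pics/top0.png');g=cv2.cvtColor(im,cv2.COLOR_BGR2GRAY).astype(np.float32)
x=np.array([.992,-.126]);y=np.array([.126,.992]);c=np.array([.5487,.0343])
for z,yy in((.015,.0),(.015,.03),(.085,0.03),(.085,.083)):
    print(z,yy)
    v=[]
    for s in np.arange(-.13,.1,.004):
        p=proj(T,np.r_[c+s*x+yy*y,z]);v.append(f"{int(s*1000)}:{int(cv2.getRectSubPix(im,(1,1),tuple(map(float,p)))[0,0,0])}/{int(cv2.getRectSubPix(im,(1,1),tuple(map(float,p)))[0,0,2])}")
    print(' '.join(v))
print('y scan at x=0,-.09')
for xx in(0,-.05):
    print(' '.join(f"{int(s*1000)}:{int(cv2.getRectSubPix(g.astype(np.uint8),(1,1),tuple(map(float,proj(T,np.r_[c+s*y+xx*x,.085]))))[0,0])}" for s in np.arange(-.11,.112,.004)))
# move plan
R=down(82.8)
plan([([.603,.320,.20],down(75)),([.55,.17,.22],R),([.5487,.0343,.20],R)],((np.array([.6033,.3201,.011])),down(75)))
E
```

```text
0.015 0.0
-130:86/223 -126:86/223 -122:86/223 -118:85/223 -113:85/223 -109:84/222 -105:86/224 -101:86/223 -97:86/223 -93:85/223 -89:85/225 -85:77/231 -81:130/170 -77:185/164 -73:173/159 -69:121/111 -65:159/146 -61:177/161 -57:108/99 -53:87/81 -49:112/104 -45:181/167 -41:187/173 -37:185/171 -33:187/171 -29:188/173 -25:185/172 -21:184/170 -17:183/168 -13:184/169 -9:185/170 -5:185/170 -1:185/169 2:184/168 6:183/168 10:183/168 14:182/167 18:180/165 22:181/166 26:180/166 30:180/164 34:180/165 38:179/163 42:178/165 46:152/210 50:128/244 54:117/229 58:119/234 62:114/251 66:124/247 70:111/208 74:87/98 78:86/72 82:142/129 86:184/167 90:182/165 94:181/165 98:180/164
0.015 0.03
-130:86/223 -126:85/223 -122:86/223 -118:86/223 -113:85/223 -109:86/223 -105:86/223 -101:85/223 -97:86/223 -93:86/223 -89:85/225 -85:81/221 -81:118/164 -77:188/167 -73:168/151 -69:113/105 -65:166/152 -61:186/170 -57:104/95 -53:77/71 -49:127/117 -45:185/169 -41:187/172 -37:184/169 -33:185/169 -29:185/168 -25:183/169 -21:185/171 -17:186/170 -13:183/167 -9:184/169 -5:188/172 -1:186/171 2:183/168 6:182/167 10:182/169 14:181/
[... 1810 characters left out ...]
40 42:103 46:103 50:102 54:103 58:103 62:103 66:105 70:103 74:103 78:104 82:96 86:74 90:168 94:172 98:135 102:122 106:123 110:124
-110:81 -106:81 -102:80 -97:76 -93:124 -89:179 -85:139 -81:125 -77:150 -73:149 -69:153 -65:156 -61:156 -57:154 -53:150 -49:157 -45:154 -41:156 -37:156 -33:164 -29:184 -25:180 -21:179 -17:184 -13:186 -9:186 -5:179 -1:178 2:182 6:185 10:183 14:180 18:179 22:182 26:182 30:183 34:187 38:143 42:100 46:103 50:104 54:105 58:105 62:105 66:103 70:104 74:104 78:106 82:96 86:78 90:162 94:171 98:139 102:124 106:125 110:125
t [ 0.001 -0.001 -0.945] a [0. 0. 0.] rows>=4.5
t [ 0.062 -0.793 -0.1  ] a [ 0.     0.    -0.087] rows>=3.8
t [-0.079 -0.674  0.1  ] a [0. 0. 0.] rows>=3.3
```

Call:
send_rows(
  deltas=[
    {"fingers": 45, "tx": 0, "ty": 0, "tz": -0.06, "ax": 0, "ay": 0, "az": 0},
    {"fingers": 45, "tx": 0, "ty": 0, "tz": -0.2, "ax": 0, "ay": 0, "az": 0},
    {"fingers": 45, "tx": 0, "ty": 0, "tz": -0.36, "ax": 0, "ay": 0, "az": 0},
    {"fingers": 45, "tx": 0, "ty": 0, "tz": -0.52, "ax": 0, "ay": 0, "az": 0},
    {"fingers": 45, "tx": 0, "ty": 0, "tz": -0.68, "ax": 0, "ay": 0, "az": 0},
    {"fingers": 45, "tx": 0, "ty": 0, "tz": -0.8, "ax": 0, "ay": 0, "az": 0},
    {"fingers": 45, "tx": 0, "ty": 0, "tz": -0.85, "ax": 0, "ay": 0, "az": 0},
  ],
)

```text
t: 3.65
tool_pos: [0.6039, 0.3204, 0.1855]
tcp_rot: [0.002, 0.131, 0.991, 0.001]
contact_force: [0.2, 0.1, -1.3]
width: 0.602
grip_force: 30.0
```

Call:
send_rows(
  deltas=[
    {"fingers": 45, "tx": 0.01, "ty": -0.1, "tz": 0, "ax": 0, "ay": 0, "az": -0.01},
    {"fingers": 45, "tx": 0.02, "ty": -0.25, "tz": 0, "ax": 0, "ay": 0, "az": -0.03},
    {"fingers": 45, "tx": 0.03, "ty": -0.4, "tz": 0, "ax": 0, "ay": 0, "az": -0.05},
    {"fingers": 45, "tx": 0.05, "ty": -0.55, "tz": 0, "ax": 0, "ay": 0, "az": -0.07},
    {"fingers": 45, "tx": 0.06, "ty": -0.68, "tz": 0, "ax": 0, "ay": 0, "az": -0.087},
    {"fingers": 45, "tx": 0.06, "ty": -0.76, "tz": 0, "ax": 0, "ay": 0, "az": -0.087},
    {"fingers": 45, "tx": 0.06, "ty": -0.79, "tz": 0, "ax": 0, "ay": 0, "az": -0.087},
    {"fingers": 45, "tx": 0.06, "ty": -0.79, "tz": 0, "ax": 0, "ay": 0, "az": -0.087},
  ],
)

```text
t: 4.32
tool_pos: [0.5504, 0.1699, 0.1805]
tcp_rot: [-0.0, 0.064, 0.998, 0.0]
contact_force: [-0.3, 0.4, -2.9]
width: 0.6
grip_force: 30.0
```

```bash
python3 - <<'E'
from h import *
s=bot.observe();print(cur()[0],s['width'],s['grip_force'])
d=bot.snapshot('wrist');cv2.imwrite('pics/w3.png',d['pixels'][:,:,::-1]);np.savez('w3.npz',**{k:d[k] for k in('R','t','k1','intrinsics')})
plan([([.5527,.0338,.18],down(82.8))])
E
```

```text
[0.55041417 0.16987714 0.18053577] 0.6001196242229648 29.995792508125305
t [-0.097 -0.678  0.002] a [ 0.    -0.    -0.001] rows>=3.3
```

View pics/w3.png

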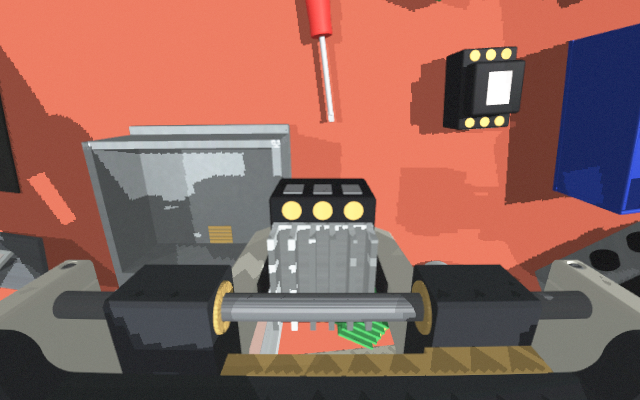

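Wrist view: the module is held level at (322,210). The tester's front rim runs from (85,143) to (283,140), the front foot edge is at row 127, and the bay floor lies around (190,190).

```bash
python3 - <<'E'
from h import *
f=np.load('w3.npz');d={k:f[k] for k in f.files};im=cv2.imread('pics/w3.png')
x=np.array([.992,-.126]);y=np.array([.126,.992]);c=np.array([.5487,.0343])
tf=lambda p:np.round([(p[:2]-c)@x*1e3,(p[:2]-c)@y*1e3],1)
for n,uv,zs in(('rimL',(85,143),(.05,.07,.085)),('rimR',(283,140),(.05,.07,.085)),('footL',(130,127),(0,.01,.02,.04)),('footR',(290,126),(0,.01,.02,.04))):
    print(n,[(z,tf(onz(d,uv,z))) for z in zs])
for col in(110,180,230):print(col,[(r,tuple(im[r,col])) for r in range(120,160,2)])
for col in(180,230):print(col,[(r,int(im[r,col,1])) for r in range(200,262,2)])
E
```

```text
rimL [(0.05, array([ -63.8, -119.9])), (0.07, array([ -66.2, -102.7])), (0.085, array([-67.9, -89.8]))]
rimR [(0.05, array([-65.4,  93.8])), (0.07, array([-67.7,  96.6])), (0.085, array([-69.4,  98.7]))]
footL [(0, array([ -76.8, -101. ])), (0.01, array([-77.5, -94.2])), (0.02, array([-78.1, -87.3])), (0.04, array([-79.4, -73.7]))]
footR [(0, array([-76.6,  96.1])), (0.01, array([-77.3,  97.3])), (0.02, array([-77.9,  98.4])), (0.04, array([-79.2, 100.6]))]
110 [(120, (np.uint8(101), np.uint8(126), np.uint8(238))), (122, (np.uint8(101), np.uint8(128), np.uint8(238))), (124, (np.uint8(99), np.uint8(126), np.uint8(237))), (126, (np.uint8(99), np.uint8(124), np.uint8(237))), (128, (np.uint8(101), np.uint8(124), np.uint8(237))), (130, (np.uint8(99), np.uint8(125), np.uint8(238))), (132, (np.uint8(99), np.uint8(125), np.uint8(237))), (134, (np.uint8(99), np.uint8(124), np.uint8(237))), (136, (np.uint8(100), np.uint8(126), np.uint8(238))), (138, (np.uint8(107), np.uint8(110), np.uint8(136))), (140, (np.uint8(107), np.uint8(103), np.uint8(99))), (142, (np.uint8(193), np.uint8(192), np.uint8
[... 2618 characters left out ...]
, 90), (204, 93), (206, 90), (208, 85), (210, 90), (212, 88), (214, 90), (216, 89), (218, 88), (220, 90), (222, 89), (224, 91), (226, 89), (228, 90), (230, 87), (232, 88), (234, 91), (236, 90), (238, 90), (240, 90), (242, 87), (244, 83), (246, 86), (248, 98), (250, 103), (252, 106), (254, 103), (256, 106), (258, 106), (260, 104)]
230 [(200, 121), (202, 119), (204, 121), (206, 119), (208, 119), (210, 117), (212, 121), (214, 118), (216, 119), (218, 118), (220, 117), (222, 120), (224, 117), (226, 137), (228, 146), (230, 143), (232, 136), (234, 155), (236, 136), (238, 154), (240, 148), (242, 144), (244, 88), (246, 89), (248, 88), (250, 86), (252, 85), (254, 89), (256, 86), (258, 87), (260, 102)]
```

Call:
send_rows(
  deltas=[
    {"fingers": 45, "tx": -0.02, "ty": -0.1, "tz": 0, "ax": 0, "ay": 0, "az": 0},
    {"fingers": 45, "tx": -0.04, "ty": -0.27, "tz": 0, "ax": 0, "ay": 0, "az": 0},
    {"fingers": 45, "tx": -0.07, "ty": -0.45, "tz": 0, "ax": 0, "ay": 0, "az": 0},
    {"fingers": 45, "tx": -0.09, "ty": -0.59, "tz": 0, "ax": 0, "ay": 0, "az": 0},
    {"fingers": 45, "tx": -0.1, "ty": -0.65, "tz": 0, "ax": 0, "ay": 0, "az": 0},
    {"fingers": 45, "tx": -0.103, "ty": -0.671, "tz": 0, "ax": 0, "ay": 0, "az": 0},
    {"fingers": 45, "tx": -0.103, "ty": -0.671, "tz": 0, "ax": 0, "ay": 0, "az": 0},
  ],
)

```text
t: 4.95
tool_pos: [0.5544, 0.0352, 0.1804]
tcp_rot: [-0.0, 0.064, 0.998, 0.0]
contact_force: [-0.7, 0.9, -2.6]
width: 0.603
grip_force: 30.0
```

Call:
send_rows(
  deltas=[
    {"fingers": 45, "tx": 0, "ty": 0, "tz": 0.1, "ax": 0, "ay": 0, "az": 0},
    {"fingers": 45, "tx": 0, "ty": 0, "tz": 0.25, "ax": 0, "ay": 0, "az": 0},
    {"fingers": 45, "tx": 0, "ty": 0, "tz": 0.4, "ax": 0, "ay": 0, "az": 0},
    {"fingers": 45, "tx": 0, "ty": 0, "tz": 0.53, "ax": 0, "ay": 0, "az": 0},
    {"fingers": 45, "tx": 0, "ty": 0, "tz": 0.63, "ax": 0, "ay": 0, "az": 0},
    {"fingers": 45, "tx": 0, "ty": 0, "tz": 0.7, "ax": 0, "ay": 0, "az": 0},
    {"fingers": 45, "tx": 0, "ty": 0, "tz": 0.73, "ax": 0, "ay": 0, "az": 0},
    {"fingers": 45, "tx": 0, "ty": 0, "tz": 0.74, "ax": 0, "ay": 0, "az": 0},
    {"fingers": 45, "tx": 0, "ty": 0, "tz": 0.75, "ax": 0, "ay": 0, "az": 0},
    {"fingers": 45, "tx": 0, "ty": 0, "tz": 0.75, "ax": 0, "ay": 0, "az": 0},
  ],
)

```text
t: 5.78
tool_pos: [0.5546, 0.0352, 0.0316]
tcp_rot: [0.001, 0.063, 0.998, 0.0]
contact_force: [0.1, 0.2, -2.6]
width: 0.601
grip_force: 30.0
```

Call:
send_rows(
  deltas=[
    {"fingers": 45, "tx": 0, "ty": 0, "tz": 0.008, "ax": 0, "ay": 0, "az": 0},
    {"fingers": 45, "tx": 0, "ty": 0, "tz": 0.014, "ax": 0, "ay": 0, "az": 0},
    {"fingers": 45, "tx": 0, "ty": 0, "tz": 0.018, "ax": 0, "ay": 0, "az": 0},
    {"fingers": 45, "tx": 0, "ty": 0, "tz": 0.022, "ax": 0, "ay": 0, "az": 0},
    {"fingers": 45, "tx": 0, "ty": 0, "tz": 0.024, "ax": 0, "ay": 0, "az": 0},
    {"fingers": 45, "tx": 0, "ty": 0, "tz": 0.024, "ax": 0, "ay": 0, "az": 0},
  ],
)

```text
t: 6.28
tool_pos: [0.554, 0.0349, 0.026]
tcp_rot: [0.0, 0.063, 0.998, 0.0]
contact_force: [-1.1, -0.1, -1.2]
width: 0.6
grip_force: 30.0
```

```bash
python3 - <<'E'
from h import *
for i in range(2):
    d=bot.snapshot('side');s=bot.observe();print(s['tool_pos'],s['contact_force'])
E
```

```text
[0.5539948  0.03486598 0.02597228] [-1.13449055  0.18637446 -2.0962561 ]
[0.55401118 0.03488087 0.02597213] [-0.85788781 -1.133073   -2.36631449]
```

Call:
send_rows(
  deltas=[
    {"fingers": 45, "tx": 0, "ty": 0, "tz": 0.003, "ax": 0, "ay": 0, "az": 0},
    {"fingers": 45, "tx": 0, "ty": 0, "tz": 0.005, "ax": 0, "ay": 0, "az": 0},
    {"fingers": 45, "tx": 0, "ty": 0, "tz": 0.005, "ax": 0, "ay": 0, "az": 0},
    {"fingers": 45, "tx": 0, "ty": 0, "tz": 0.005, "ax": 0, "ay": 0, "az": 0},
  ],
)

```text
t: 6.72
tool_pos: [0.5541, 0.0349, 0.0259]
tcp_rot: [0.0, 0.063, 0.998, -0.0]
contact_force: [-7.4, -0.3, 10.0]
width: 0.604
grip_force: 30.0
```

Call:
send_rows(
  deltas=[
    {"fingers": 58, "tx": 0, "ty": 0, "tz": -0.003, "ax": 0, "ay": 0, "az": 0},
    {"fingers": 62, "tx": 0, "ty": 0, "tz": -0.003, "ax": 0, "ay": 0, "az": 0},
    {"fingers": 70, "tx": 0, "ty": 0, "tz": -0.003, "ax": 0, "ay": 0, "az": 0},
    {"fingers": 80, "tx": 0, "ty": 0, "tz": -0.003, "ax": 0, "ay": 0, "az": 0},
    {"fingers": 85, "tx": 0, "ty": 0, "tz": -0.003, "ax": 0, "ay": 0, "az": 0},
  ],
)

```text
t: 7.13
tool_pos: [0.554, 0.0349, 0.0254]
tcp_rot: [-0.0, 0.063, 0.998, -0.0]
contact_force: [0.5, 0.3, 0.8]
width: 0.836
grip_force: 0.0
```

Call:
send_rows(
  deltas=[
    {"fingers": 85, "tx": 0, "ty": 0, "tz": -0.08, "ax": 0, "ay": 0, "az": 0},
    {"fingers": 85, "tx": 0, "ty": 0, "tz": -0.25, "ax": 0, "ay": 0, "az": 0},
    {"fingers": 85, "tx": 0, "ty": 0, "tz": -0.45, "ax": 0, "ay": 0, "az": 0},
    {"fingers": 85, "tx": 0, "ty": 0, "tz": -0.65, "ax": 0, "ay": 0, "az": 0},
    {"fingers": 85, "tx": 0, "ty": 0, "tz": -0.85, "ax": 0, "ay": 0, "az": 0},
    {"fingers": 85, "tx": 0, "ty": 0, "tz": -0.98, "ax": 0, "ay": 0, "az": 0},
    {"fingers": 85, "tx": 0, "ty": 0, "tz": -0.98, "ax": 0, "ay": 0, "az": 0},
  ],
)

```text
t: 7.72
tool_pos: [0.5555, 0.035, 0.228]
tcp_rot: [0.004, 0.063, 0.998, 0.0]
contact_force: [1.0, -0.8, 0.2]
width: 0.916
grip_force: 0.0
```

Call:
send_rows(
  deltas=[
    {"fingers": 60, "tx": 0.15, "ty": 0, "tz": -0.1, "ax": 0, "ay": 0, "az": 0},
    {"fingers": 40, "tx": 0.35, "ty": 0, "tz": -0.3, "ax": 0, "ay": 0, "az": 0},
    {"fingers": 30, "tx": 0.5, "ty": 0, "tz": -0.5, "ax": 0, "ay": 0, "az": 0},
    {"fingers": 30, "tx": 0.5, "ty": 0, "tz": -0.65, "ax": 0, "ay": 0, "az": 0},
    {"fingers": 30, "tx": 0.5, "ty": 0, "tz": -0.7, "ax": 0, "ay": 0, "az": 0},
    {"fingers": 30, "tx": 0.5, "ty": 0, "tz": -0.7, "ax": 0, "ay": 0, "az": 0},
  ],
)

```text
t: 8.22
tool_pos: [0.4546, 0.0477, 0.3662]
tcp_rot: [0.003, 0.063, 0.998, 0.0]
contact_force: [0.3, -0.4, -0.6]
width: 0.529
grip_force: 0.0
```

```bash
python3 - <<'E'
from h import *
s=bot.observe();print(s['t'],cur()[0],s['width'])
d=bot.snapshot('wrist');w=d['pixels'][:,:,::-1].copy();S=bot.snapshot('side')['pixels'][:,:,::-1];T=bot.snapshot('top')['pixels'][:,:,::-1]
cv2.imwrite('pics/w4.png',w);cv2.imwrite('pics/t4.png',T)
np.savez('w4.npz',**{k:d[k] for k in('R','t','k1','intrinsics')})
print('mod px',proj(d,[.554,.035,.06]))
a=cv2.resize(S[95:255,280:460],(400,356),interpolation=cv2.INTER_CUBIC)
b=cv2.resize(w,(400,250),interpolation=cv2.INTER_AREA)
c=cv2.resize(T[95:255,250:430],(400,356),interpolation=cv2.INTER_CUBIC)
z=np.zeros((600,800,3),np.uint8);z[:356,:400]=a;z[:356,400:]=c;z[356:,:400]=b[:244];
p=proj(d,[.554,.035,.06]);x0=int(np.clip(p[0]-100,0,440));y0=int(np.clip(p[1]-61,0,278));z[356:,400:]=cv2.resize(w[y0:y0+122,x0:x0+200],(400,244));print(x0,y0)
cv2.imwrite('pics/c4.png',z)
E
```

```text
8.2167 [0.45455111 0.04770628 0.36624833] 0.5294213148266255
mod px [321.59368984 211.27331822]
221 150
```

View pics/c4.png

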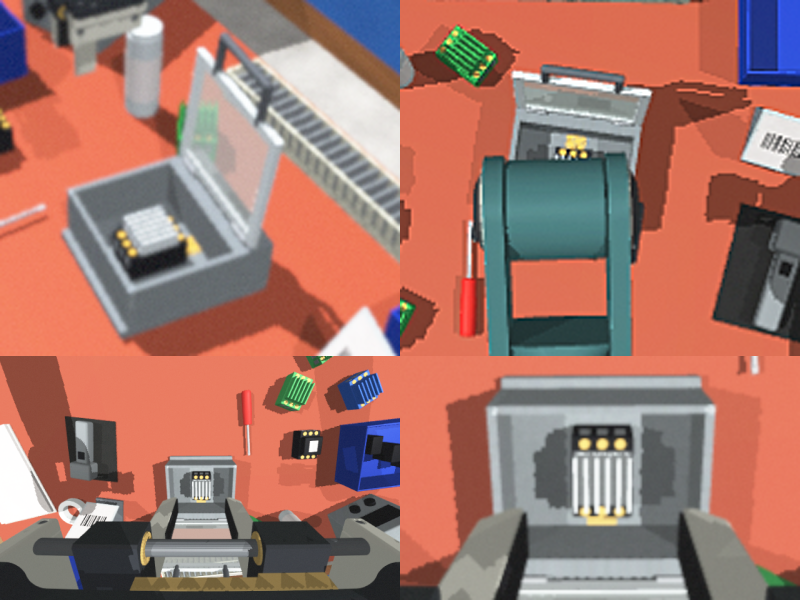

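The composite shows the module upright in the bay. In the wrist zoom its screws are at rows 445 and 512, columns 585–622, the bay's inner sides are at columns 503 and 702, and the floor's back edge is at row 525. I'll check the centring in the same view.

```bash
python3 - <<'E'
from h import *
f=np.load('w4.npz');d={k:f[k] for k in f.files};im=cv2.imread('pics/w4.png');g=cv2.cvtColor(im,6)
h=cv2.cvtColor(im,cv2.COLOR_BGR2HSV);m=cv2.inRange(h,(18,110,110),(36,255,255))
n,_,st,cc=cv2.connectedComponentsWithStats(m)
for i in range(1,n):
    u,v=cc[i]
    if st[i,4]>8 and 280<u<360 and 180<v<240: print(cc[i].round(1),st[i,4],onz(d,cc[i],.059).round(4))
for col in(292,355):
    print(col,[(r,int(g[r,col])) for r in range(158,262,2)])
print('cols',[(c,int(g[205,c])) for c in range(262,384,2)])
x=np.array([.992,-.126]);y=np.array([.126,.992]);c=np.array([.554,.035])
tf=lambda p:np.round([(p[:2]-c)@x*1e3,(p[:2]-c)@y*1e3],1)
for r,z in((178,.085),(180,.085),(182,.085),(184,.015),(186,.015),(232,.015),(234,.015),(236,.015)):print(r,z,tf(onz(d,(322,r),z)))
for cl in(268,272,276,370,372,376):print(cl,tf(onz(d,(cl,205),.085)),tf(onz(d,(cl,205),.015)))
E
```

```text
[312.7 193.5] 25 [0.5187 0.0235 0.059 ]
[321.5 193.4] 24 [0.5204 0.0391 0.059 ]
[330.5 193.3] 24 [0.5224 0.0551 0.059 ]
[321.4 230.3] 43 [0.5921 0.0297 0.059 ]
292 [(158, 155), (160, 132), (162, 199), (164, 195), (166, 143), (168, 98), (170, 99), (172, 101), (174, 129), (176, 196), (178, 191), (180, 166), (182, 166), (184, 168), (186, 167), (188, 166), (190, 168), (192, 164), (194, 167), (196, 87), (198, 85), (200, 85), (202, 87), (204, 86), (206, 86), (208, 85), (210, 88), (212, 83), (214, 85), (216, 89), (218, 89), (220, 88), (222, 164), (224, 161), (226, 163), (228, 163), (230, 164), (232, 163), (234, 136), (236, 96), (238, 96), (240, 95), (242, 99), (244, 100), (246, 103), (248, 100), (250, 101), (252, 180), (254, 192), (256, 190), (258, 192), (260, 155)]
355 [(158, 154), (160, 148), (162, 194), (164, 192), (166, 128), (168, 99), (170, 98), (172, 100), (174, 141), (176, 193), (178, 176), (180, 116), (182, 112), (184, 115), (186, 117), (188, 116), (190, 116), (192, 114), (194, 115), (196, 89), (198, 86), (200, 88), (202, 89), (204, 89), (206, 88), (208, 88), (210, 86), (212, 87), 
[... 673 characters left out ...]
(328, 141), (330, 253), (332, 143), (334, 193), (336, 241), (338, 173), (340, 174), (342, 88), (344, 90), (346, 88), (348, 86), (350, 90), (352, 88), (354, 89), (356, 89), (358, 101), (360, 115), (362, 113), (364, 111), (366, 94), (368, 93), (370, 94), (372, 162), (374, 196), (376, 180), (378, 136), (380, 137), (382, 135)]
178 0.085 [-68.9   0.7]
180 0.085 [-65.5   0.7]
182 0.085 [-62.1   0.7]
184 0.015 [-38.8   0.8]
186 0.015 [-34.7   0.8]
232 0.015 [63.1  0.8]
234 0.015 [67.6  0.8]
236 0.015 [72.1  0.8]
268 [-21.3 -91.6] [   4.3 -106. ]
272 [-21.3 -84.8] [  4.3 -98.1]
276 [-21.3 -78. ] [  4.3 -90.2]
370 [-21.3  82.8] [ 4.4 95.9]
372 [-21.3  86.2] [ 4.4 99.8]
376 [-21.2  93.1] [  4.4 107.8]
```

The module is centred to within 1 mm and aligned. Next is the guard handle, with the fingers closing along tester x.

```bash
python3 - <<'E'
from h import *
print(bot.observe()['joint_pos'].round(3))
A=down(-7.2)
p,R=cur();h=np.array([.658,.0218])
mid=p+.75*(np.r_[h,.385]-p)
plan([(mid,down(12.8)),(np.r_[h,.385],A),(np.r_[h,.2795],A)])
E
```

```text
[ 0.048 -0.359  1.647  0.     1.854 -1.396]
t [-0.768  0.    -0.094] a [-0.001 -0.001  0.777] rows>=9.8
t [-0.088  0.24  -0.031] a [0.    0.    0.222] rows>=2.8
t [0.    0.    0.527] a [0. 0. 0.] rows>=2.5
```

Call:
send_rows(
  deltas=[
    {"fingers": 60, "tx": 0, "ty": 0, "tz": -0.094, "ax": 0, "ay": 0, "az": 0.078},
    {"fingers": 60, "tx": -0.08, "ty": 0, "tz": -0.094, "ax": 0, "ay": 0, "az": 0.155},
    {"fingers": 60, "tx": -0.18, "ty": 0, "tz": -0.094, "ax": 0, "ay": 0, "az": 0.233},
    {"fingers": 60, "tx": -0.28, "ty": 0, "tz": -0.094, "ax": 0, "ay": 0, "az": 0.31},
    {"fingers": 60, "tx": -0.38, "ty": 0, "tz": -0.094, "ax": 0, "ay": 0, "az": 0.39},
    {"fingers": 60, "tx": -0.48, "ty": 0, "tz": -0.094, "ax": 0, "ay": 0, "az": 0.466},
    {"fingers": 60, "tx": -0.58, "ty": 0, "tz": -0.094, "ax": 0, "ay": 0, "az": 0.544},
    {"fingers": 60, "tx": -0.66, "ty": 0, "tz": -0.094, "ax": 0, "ay": 0, "az": 0.62},
    {"fingers": 60, "tx": -0.72, "ty": 0, "tz": -0.094, "ax": 0, "ay": 0, "az": 0.7},
    {"fingers": 60, "tx": -0.76, "ty": 0, "tz": -0.094, "ax": 0, "ay": 0, "az": 0.777},
    {"fingers": 60, "tx": -0.768, "ty": 0, "tz": -0.094, "ax": 0, "ay": 0, "az": 0.777},
  ],
)

```text
t: 9.28
tool_pos: [0.6083, 0.0279, 0.3771]
tcp_rot: [-0.002, 0.626, 0.78, -0.001]
contact_force: [0.3, -0.4, 0.3]
width: 0.644
grip_force: 0.0
```

Call:
send_rows(
  deltas=[
    {"fingers": 60, "tx": -0.03, "ty": 0.1, "tz": -0.03, "ax": 0, "ay": 0, "az": 0.07},
    {"fingers": 60, "tx": -0.07, "ty": 0.19, "tz": -0.03, "ax": 0, "ay": 0, "az": 0.15},
    {"fingers": 60, "tx": -0.088, "ty": 0.24, "tz": -0.03, "ax": 0, "ay": 0, "az": 0.222},
    {"fingers": 60, "tx": -0.088, "ty": 0.24, "tz": -0.03, "ax": 0, "ay": 0, "az": 0.222},
    {"fingers": 60, "tx": -0.088, "ty": 0.24, "tz": -0.03, "ax": 0, "ay": 0, "az": 0.222},
  ],
)

```text
t: 9.7
tool_pos: [0.6577, 0.0217, 0.3847]
tcp_rot: [-0.001, 0.748, 0.664, -0.001]
contact_force: [0.3, -0.5, 0.5]
width: 0.646
grip_force: 0.0
```

```bash
python3 - <<'E'
from h import *
s=bot.observe();print(s['t'],cur()[0],s['width'],cur()[1].as_matrix().round(3))
d=bot.snapshot('wrist');im=d['pixels'][:,:,::-1].copy();S=bot.snapshot('side')['pixels'][:,:,::-1]
print('bar px',proj(d,[.658,.0218,.2985]),proj(d,[.664,.071,.2985]),proj(d,[.652,-.028,.2985]))
z=np.zeros((400,800,3),np.uint8);z[:250,:400]=cv2.resize(im,(400,250),interpolation=cv2.INTER_AREA);z[:,400:]=cv2.resize(S[20:220,260:460],(400,400));cv2.imwrite('pics/c5.png',z)
plan([([.658,.0218,.2795],down(-7.2))])
E
```

```text
9.7 [0.65765378 0.02166663 0.38472381] 0.6455044505603618 [[ 0.118  0.993 -0.002]
 [ 0.993 -0.118  0.   ]
 [-0.    -0.002 -1.   ]]
bar px [322.81086609 197.94684458] [323.01897084 145.70566019] [322.69353096 245.18958447]
t [0.001 0.005 0.532] a [-0.     0.     0.004] rows>=2.6
```

View pics/c5.png

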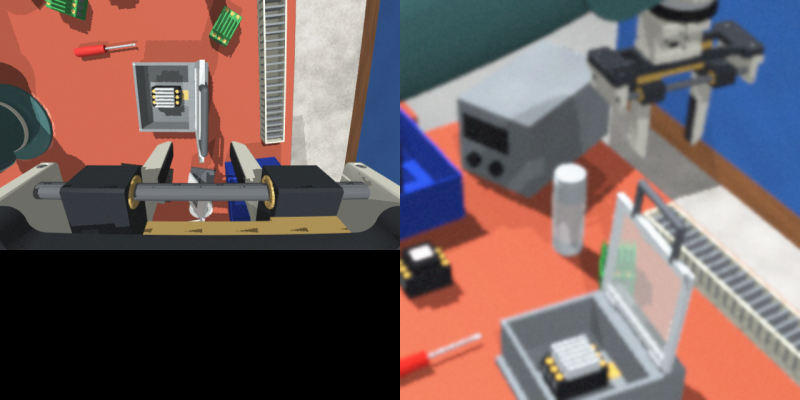

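The composite shows the bar between the open fingers at wrist (325,200) and the guard still upright. One picture view is left. Next I descend and close on the bar.

Call:
send_rows(
  deltas=[
    {"fingers": 60, "tx": 0, "ty": 0, "tz": 0.1, "ax": 0, "ay": 0, "az": 0},
    {"fingers": 60, "tx": 0, "ty": 0, "tz": 0.22, "ax": 0, "ay": 0, "az": 0},
    {"fingers": 60, "tx": 0, "ty": 0, "tz": 0.34, "ax": 0, "ay": 0, "az": 0},
    {"fingers": 60, "tx": 0, "ty": 0, "tz": 0.44, "ax": 0, "ay": 0, "az": 0},
    {"fingers": 60, "tx": 0, "ty": 0, "tz": 0.5, "ax": 0, "ay": 0, "az": 0},
    {"fingers": 60, "tx": 0, "ty": 0, "tz": 0.525, "ax": 0, "ay": 0, "az": 0},
    {"fingers": 60, "tx": 0, "ty": 0, "tz": 0.525, "ax": 0, "ay": 0, "az": 0},
  ],
)

```text
t: 10.38
tool_pos: [0.6573, 0.0217, 0.2809]
tcp_rot: [-0.0, 0.749, 0.662, -0.0]
contact_force: [-0.1, -0.4, -0.1]
width: 0.647
grip_force: 0.0
```

Call:
send_rows(
  deltas=[
    {"fingers": 45, "tx": 0, "ty": 0, "tz": 0, "ax": 0, "ay": 0, "az": 0},
    {"fingers": 35, "tx": 0, "ty": 0, "tz": 0, "ax": 0, "ay": 0, "az": 0},
    {"fingers": 27, "tx": 0, "ty": 0, "tz": 0, "ax": 0, "ay": 0, "az": 0},
    {"fingers": 20, "tx": 0, "ty": 0, "tz": 0, "ax": 0, "ay": 0, "az": 0},
    {"fingers": 15, "tx": 0, "ty": 0, "tz": 0, "ax": 0, "ay": 0, "az": 0},
    {"fingers": 10, "tx": 0, "ty": 0, "tz": 0, "ax": 0, "ay": 0, "az": 0},
    {"fingers": 5, "tx": 0, "ty": 0, "tz": 0, "ax": 0, "ay": 0, "az": 0},
    {"fingers": 5, "tx": 0, "ty": 0, "tz": 0, "ax": 0, "ay": 0, "az": 0},
  ],
)

```text
t: 11.05
tool_pos: [0.6579, 0.0216, 0.2813]
tcp_rot: [0.0, 0.75, 0.662, 0.0]
contact_force: [1.3, -0.2, 2.3]
width: 0.123
grip_force: 23.1
```

```bash
python3 - <<'E'
from h import *
s=bot.observe();print(cur()[0],s['width'],s['grip_force'],s['contact_force'])
t0=1.643
x=np.linspace(0,1,49);t=t0*(1-x)
print('call: ty,tz rel to call start')
for k in range(4):
    a=t[12*k];print(k,round(a,3),[(round(1.05*(np.cos(a)-np.cos(b)),3),round(1.05*(np.sin(a)-np.sin(b)),3)) for b in t[12*k+1:12*k+13]])
E
```

```text
[0.65794299 0.02161705 0.28132804] 0.12294219542255846 23.12009632587433 [ 1.32587708 -0.1980298   2.28588438]
call: ty,tz rel to call start
0 1.643 [(np.float64(-0.036), np.float64(-0.002)), (np.float64(-0.072), np.float64(-0.003)), (np.float64(-0.108), np.float64(-0.002)), (np.float64(-0.144), np.float64(-0.001)), (np.float64(-0.179), np.float64(0.002)), (np.float64(-0.215), np.float64(0.007)), (np.float64(-0.251), np.float64(0.012)), (np.float64(-0.286), np.float64(0.019)), (np.float64(-0.321), np.float64(0.026)), (np.float64(-0.356), np.float64(0.035)), (np.float64(-0.39), np.float64(0.046)), (np.float64(-0.424), np.float64(0.057))]
1 1.232 [(np.float64(-0.034), np.float64(0.013)), (np.float64(-0.067), np.float64(0.026)), (np.float64(-0.1), np.float64(0.041)), (np.float64(-0.132), np.float64(0.057)), (np.float64(-0.164), np.float64(0.074)), (np.float64(-0.195), np.float64(0.092)), (np.float64(-0.225), np.float64(0.111)), (np.float64(-0.255), np.float64(0.131)), (np.float64(-0.284), np.float64(0.152)), (np.float64(-0.312), np.float64(0.175)), (np.float64(-0.34), np.float64(0.198))
[... 340 characters left out ...]
p.float64(-0.181), np.float64(0.222)), (np.float64(-0.199), np.float64(0.253)), (np.float64(-0.217), np.float64(0.285)), (np.float64(-0.233), np.float64(0.317)), (np.float64(-0.247), np.float64(0.35))]
3 0.411 [(np.float64(-0.014), np.float64(0.033)), (np.float64(-0.026), np.float64(0.067)), (np.float64(-0.038), np.float64(0.101)), (np.float64(-0.048), np.float64(0.135)), (np.float64(-0.057), np.float64(0.17)), (np.float64(-0.065), np.float64(0.205)), (np.float64(-0.072), np.float64(0.24)), (np.float64(-0.078), np.float64(0.276)), (np.float64(-0.082), np.float64(0.312)), (np.float64(-0.085), np.float64(0.347)), (np.float64(-0.087), np.float64(0.383)), (np.float64(-0.087), np.float64(0.419))]
```

Call:
send_rows(
  deltas=[
    {"fingers": 5, "tx": 0, "ty": -0.02, "tz": -0.001, "ax": 0, "ay": 0, "az": 0},
    {"fingers": 5, "tx": 0, "ty": -0.05, "tz": -0.002, "ax": 0, "ay": 0, "az": 0},
    {"fingers": 5, "tx": 0, "ty": -0.09, "tz": -0.002, "ax": 0, "ay": 0, "az": 0},
    {"fingers": 5, "tx": 0, "ty": -0.13, "tz": -0.001, "ax": 0, "ay": 0, "az": 0},
    {"fingers": 5, "tx": 0, "ty": -0.17, "tz": 0.002, "ax": 0, "ay": 0, "az": 0},
    {"fingers": 5, "tx": 0, "ty": -0.21, "tz": 0.006, "ax": 0, "ay": 0, "az": 0},
    {"fingers": 5, "tx": 0, "ty": -0.25, "tz": 0.012, "ax": 0, "ay": 0, "az": 0},
    {"fingers": 5, "tx": 0, "ty": -0.286, "tz": 0.019, "ax": 0, "ay": 0, "az": 0},
    {"fingers": 5, "tx": 0, "ty": -0.321, "tz": 0.026, "ax": 0, "ay": 0, "az": 0},
    {"fingers": 5, "tx": 0, "ty": -0.356, "tz": 0.035, "ax": 0, "ay": 0, "az": 0},
    {"fingers": 5, "tx": 0, "ty": -0.39, "tz": 0.046, "ax": 0, "ay": 0, "az": 0},
    {"fingers": 5, "tx": 0, "ty": -0.424, "tz": 0.057, "ax": 0, "ay": 0, "az": 0},
  ],
)

```text
t: 12.05
tool_pos: [0.573, 0.0324, 0.2696]
tcp_rot: [-0.0, 0.75, 0.662, -0.0]
contact_force: [0.3, 1.4, 2.4]
width: 0.121
grip_force: 30.0
```

Forces are small, so I continue along the arc.

Call:
send_rows(
  deltas=[
    {"fingers": 5, "tx": 0, "ty": -0.034, "tz": 0.013, "ax": 0, "ay": 0, "az": 0},
    {"fingers": 5, "tx": 0, "ty": -0.067, "tz": 0.026, "ax": 0, "ay": 0, "az": 0},
    {"fingers": 5, "tx": 0, "ty": -0.1, "tz": 0.041, "ax": 0, "ay": 0, "az": 0},
    {"fingers": 5, "tx": 0, "ty": -0.132, "tz": 0.057, "ax": 0, "ay": 0, "az": 0},
    {"fingers": 5, "tx": 0, "ty": -0.164, "tz": 0.074, "ax": 0, "ay": 0, "az": 0},
    {"fingers": 5, "tx": 0, "ty": -0.195, "tz": 0.092, "ax": 0, "ay": 0, "az": 0},
    {"fingers": 5, "tx": 0, "ty": -0.225, "tz": 0.111, "ax": 0, "ay": 0, "az": 0},
    {"fingers": 5, "tx": 0, "ty": -0.255, "tz": 0.131, "ax": 0, "ay": 0, "az": 0},
    {"fingers": 5, "tx": 0, "ty": -0.284, "tz": 0.152, "ax": 0, "ay": 0, "az": 0},
    {"fingers": 5, "tx": 0, "ty": -0.312, "tz": 0.175, "ax": 0, "ay": 0, "az": 0},
    {"fingers": 5, "tx": 0, "ty": -0.34, "tz": 0.198, "ax": 0, "ay": 0, "az": 0},
    {"fingers": 5, "tx": 0, "ty": -0.366, "tz": 0.222, "ax": 0, "ay": 0, "az": 0},
  ],
)

```text
t: 13.05
tool_pos: [0.5005, 0.0414, 0.2249]
tcp_rot: [-0.0, 0.75, 0.662, -0.0]
contact_force: [-1.2, 2.4, 1.7]
width: 0.117
grip_force: 30.0
```

Call:
send_rows(
  deltas=[
    {"fingers": 5, "tx": 0, "ty": -0.026, "tz": 0.025, "ax": 0, "ay": 0, "az": 0},
    {"fingers": 5, "tx": 0, "ty": -0.051, "tz": 0.051, "ax": 0, "ay": 0, "az": 0},
    {"fingers": 5, "tx": 0, "ty": -0.075, "tz": 0.077, "ax": 0, "ay": 0, "az": 0},
    {"fingers": 5, "tx": 0, "ty": -0.098, "tz": 0.105, "ax": 0, "ay": 0, "az": 0},
    {"fingers": 5, "tx": 0, "ty": -0.12, "tz": 0.133, "ax": 0, "ay": 0, "az": 0},
    {"fingers": 5, "tx": 0, "ty": -0.142, "tz": 0.162, "ax": 0, "ay": 0, "az": 0},
    {"fingers": 5, "tx": 0, "ty": -0.162, "tz": 0.192, "ax": 0, "ay": 0, "az": 0},
    {"fingers": 5, "tx": 0, "ty": -0.181, "tz": 0.222, "ax": 0, "ay": 0, "az": 0},
    {"fingers": 5, "tx": 0, "ty": -0.199, "tz": 0.253, "ax": 0, "ay": 0, "az": 0},
    {"fingers": 5, "tx": 0, "ty": -0.217, "tz": 0.285, "ax": 0, "ay": 0, "az": 0},
    {"fingers": 5, "tx": 0, "ty": -0.233, "tz": 0.317, "ax": 0, "ay": 0, "az": 0},
    {"fingers": 5, "tx": 0, "ty": -0.247, "tz": 0.35, "ax": 0, "ay": 0, "az": 0},
  ],
)

```text
t: 14.05
tool_pos: [0.4517, 0.0475, 0.1548]
tcp_rot: [-0.0, 0.75, 0.662, -0.0]
contact_force: [1.6, 1.7, -1.3]
width: 0.116
grip_force: 30.0
```

Call:
send_rows(
  deltas=[
    {"fingers": 5, "tx": 0, "ty": -0.014, "tz": 0.033, "ax": 0, "ay": 0, "az": 0},
    {"fingers": 5, "tx": 0, "ty": -0.026, "tz": 0.067, "ax": 0, "ay": 0, "az": 0},
    {"fingers": 5, "tx": 0, "ty": -0.038, "tz": 0.101, "ax": 0, "ay": 0, "az": 0},
    {"fingers": 5, "tx": 0, "ty": -0.048, "tz": 0.135, "ax": 0, "ay": 0, "az": 0},
    {"fingers": 5, "tx": 0, "ty": -0.057, "tz": 0.17, "ax": 0, "ay": 0, "az": 0},
    {"fingers": 5, "tx": 0, "ty": -0.065, "tz": 0.205, "ax": 0, "ay": 0, "az": 0},
    {"fingers": 5, "tx": 0, "ty": -0.072, "tz": 0.24, "ax": 0, "ay": 0, "az": 0},
    {"fingers": 5, "tx": 0, "ty": -0.076, "tz": 0.265, "ax": 0, "ay": 0, "az": 0},
    {"fingers": 5, "tx": 0, "ty": -0.079, "tz": 0.29, "ax": 0, "ay": 0, "az": 0},
    {"fingers": 5, "tx": 0, "ty": -0.081, "tz": 0.31, "ax": 0, "ay": 0, "az": 0},
    {"fingers": 5, "tx": 0, "ty": -0.083, "tz": 0.33, "ax": 0, "ay": 0, "az": 0},
  ],
)

```text
t: 14.97
tool_pos: [0.436, 0.0495, 0.0891]
tcp_rot: [0.0, 0.75, 0.662, 0.0]
contact_force: [7.7, 1.8, -0.8]
width: 0.121
grip_force: 30.0
```

Call:
send_rows(
  deltas=[
    {"fingers": 5, "tx": 0, "ty": 0.001, "tz": 0.012, "ax": 0, "ay": 0, "az": 0},
    {"fingers": 5, "tx": 0, "ty": 0.001, "tz": 0.024, "ax": 0, "ay": 0, "az": 0},
    {"fingers": 5, "tx": 0, "ty": 0.002, "tz": 0.036, "ax": 0, "ay": 0, "az": 0},
    {"fingers": 5, "tx": 0, "ty": 0.002, "tz": 0.048, "ax": 0, "ay": 0, "az": 0},
    {"fingers": 5, "tx": 0, "ty": 0.003, "tz": 0.06, "ax": 0, "ay": 0, "az": 0},
    {"fingers": 5, "tx": 0, "ty": 0.003, "tz": 0.07, "ax": 0, "ay": 0, "az": 0},
    {"fingers": 5, "tx": 0, "ty": 0.003, "tz": 0.078, "ax": 0, "ay": 0, "az": 0},
    {"fingers": 5, "tx": 0, "ty": 0.003, "tz": 0.08, "ax": 0, "ay": 0, "az": 0},
    {"fingers": 5, "tx": 0, "ty": 0.003, "tz": 0.08, "ax": 0, "ay": 0, "az": 0},
  ],
)

```text
t: 15.72
tool_pos: [0.4357, 0.0496, 0.0748]
tcp_rot: [-0.001, 0.75, 0.662, -0.0]
contact_force: [-17.4, 3.0, 21.1]
width: 0.118
grip_force: 30.0
```

Call:
send_rows(
  deltas=[
    {"fingers": 5, "tx": 0, "ty": -0.004, "tz": -0.003, "ax": 0, "ay": 0, "az": 0},
    {"fingers": 5, "tx": 0, "ty": -0.005, "tz": -0.005, "ax": 0, "ay": 0, "az": 0},
    {"fingers": 5, "tx": 0, "ty": -0.005, "tz": -0.005, "ax": 0, "ay": 0, "az": 0},
  ],
)

```text
t: 15.97
tool_pos: [0.4356, 0.0496, 0.075]
tcp_rot: [0.0, 0.75, 0.662, 0.0]
contact_force: [0.2, 1.1, 6.5]
width: 0.121
grip_force: 30.0
```

```bash
python3 - <<'E'
from h import *
s=bot.observe();print(cur()[0],s['contact_force'],s['t'])
E
```

```text
[0.43559496 0.0495783  0.07497644] [0.20152467 1.13098933 6.49773697] 15.9667
```

Call:
send_rows(
  deltas=[
    {"fingers": 14, "tx": 0, "ty": 0, "tz": 0, "ax": 0, "ay": 0, "az": 0},
    {"fingers": 20, "tx": 0, "ty": 0, "tz": 0, "ax": 0, "ay": 0, "az": 0},
    {"fingers": 28, "tx": 0, "ty": 0, "tz": 0, "ax": 0, "ay": 0, "az": 0},
    {"fingers": 34, "tx": 0, "ty": 0, "tz": 0, "ax": 0, "ay": 0, "az": 0},
    {"fingers": 34, "tx": 0, "ty": 0, "tz": 0, "ax": 0, "ay": 0, "az": 0},
  ],
)

```text
t: 16.38
tool_pos: [0.4351, 0.0495, 0.0742]
tcp_rot: [-0.0, 0.75, 0.662, -0.0]
contact_force: [0.4, 0.4, 0.1]
width: 0.353
grip_force: 0.0
```

Call:
send_rows(
  deltas=[
    {"fingers": 34, "tx": 0, "ty": 0, "tz": -0.05, "ax": 0, "ay": 0, "az": 0},
    {"fingers": 34, "tx": 0, "ty": 0, "tz": -0.15, "ax": 0, "ay": 0, "az": 0},
    {"fingers": 34, "tx": 0, "ty": 0, "tz": -0.3, "ax": 0, "ay": 0, "az": 0},
    {"fingers": 50, "tx": 0, "ty": 0, "tz": -0.48, "ax": 0, "ay": 0, "az": 0},
    {"fingers": 60, "tx": 0, "ty": 0, "tz": -0.65, "ax": 0, "ay": 0, "az": 0},
    {"fingers": 70, "tx": 0, "ty": 0, "tz": -0.78, "ax": 0, "ay": 0, "az": 0},
    {"fingers": 70, "tx": 0, "ty": 0, "tz": -0.8, "ax": 0, "ay": 0, "az": 0},
  ],
)

```text
t: 16.97
tool_pos: [0.4362, 0.0497, 0.2403]
tcp_rot: [0.002, 0.75, 0.662, 0.002]
contact_force: [0.2, -0.4, 0.6]
width: 0.605
grip_force: 0.0
```

```bash
python3 - <<'E'
from h import *
s=bot.observe();print(s['t'],cur()[0],s['width'],s['joint_pos'].round(3))
T=bot.snapshot('top');S=bot.snapshot('side');t0=cv2.imread('pics/top0.png');s0=cv2.imread('pics/side0.png')
cv2.imwrite('pics/t6.png',T['pixels'][:,:,::-1]);cv2.imwrite('pics/s6.png',S['pixels'][:,:,::-1])
def yaw(v):return np.degrees(np.arctan2(v[1],v[0]))
C={};B={}
for n,d,im,(x0,y0,x1,y1) in(('T',T,t0,(395,130,445,180)),('S',S,s0,(405,225,470,305))):
    k=6;r=cv2.resize(im[y0:y1,x0:x1],None,fx=k,fy=k,interpolation=cv2.INTER_CUBIC)
    hsv=cv2.cvtColor(r,cv2.COLOR_BGR2HSV);m=cv2.inRange(hsv,(0,0,165),(180,50,255))
    m=cv2.morphologyEx(m,cv2.MORPH_CLOSE,np.ones((31,31)))
    m=cv2.morphologyEx(m,cv2.MORPH_OPEN,np.ones((41,41)))
    cs=cv2.findContours(m,0,1)[0];c=max(cs,key=cv2.contourArea);h=cv2.convexHull(c)
    q=cv2.approxPolyN(h,4) if hasattr(cv2,'approxPolyN') else cv2.approxPolyDP(h,25,True)
    q=np.array(q,float).reshape(-1,2);px=(q+.5)/k-.5+[x0,y0]
    g=cv2.cvtColor(r,6);inner=cv2.erode(m,np.ones((25,25)));b=(inner>0)&(g<150);b=cv2.morphologyEx(b.astype(np.uint8),cv2.MORPH_CLOSE,np.ones((21,21)))
    b=cv2.morphologyEx(b,cv2.MORPH_OPEN,np.ones((21,21)))
    pts=np.argwhere(b)[:,::-1].astype(np.float32);rect=cv2.minAreaRect(pts);B[n]=(np.array(rect[0])+.5)/k-.5+[x0,y0]
    C[n]=px;print(n,px.round(1).tolist(),'bar',B[n].round(1),(np.array(rect[1])/k).round(1))
print('label',two(T,B['T'],S,B['S']))
E
```

```text
16.9667 [0.43617639 0.04965797 0.24026197] 0.6048196771530061 [ 0.055 -0.424  1.887 -0.     1.673  0.18 ]
T [[444.4, 151.6], [444.4, 178.8], [402.6, 166.1], [413.1, 143.2]] bar [422.2 159.7] [17.9  7.3]
S [[467.1, 271.6], [429.6, 296.8], [412.6, 264.8], [444.2, 229.8]] bar [404.6 224.6] [0. 0.]
label (array([ 0.5546881 , -0.2382397 ,  0.23751007]), np.float64(0.05782301785580188))
```

```bash
python3 - <<'E'
from h import *
T=bot.snapshot('top');S=bot.snapshot('side')
tc=lambda x,y,o:np.array(o)+(np.array([x%400,y%300],float)-1.5)/4
yaw=lambda v:np.degrees(np.arctan2(v[1],v[0]))
P=[]
for n,a,b in(('TL',(545,395),(598,332)),('TR',(674,430),(677,463)),('BR',(628,519),(545,590)),('BL',(513,488),(478,457))):
    p,e=two(T,tc(*a,(375,120)),S,tc(*b,(395,225)));P.append(p);print(n,p.round(4),e.round(4))
TL,TR,BR,BL=P;print('ctr',sum(P)/4,'yaw',yaw(TL-TR)-90,yaw(BL-BR)-90,np.linalg.norm(TL-TR),np.linalg.norm(TL-BL))
n=np.cross(TR-TL,BL-TL);print('normal yaw',n/np.linalg.norm(n))
# with known heights, each view
for d,o,pts in((T,(375,120),((545,395),(674,430),(628,519),(513,488))),(S,(395,225),((598,332),(677,463),(545,590),(478,457)))):
    q=[onz(d,tc(*p,o),z) for p,z in zip(pts,(.152,.152,.048,.048))];print((sum(q)/4).round(4),yaw(q[0]-q[1])-90,yaw(q[3]-q[2])-90,np.linalg.norm(q[0]-q[1]),np.linalg.norm(q[3]-q[2]))
print('bar z=.1',onz(T,tc(591,461,(375,120)),.1),onz(S,tc(568,459,(395,225)),.1))
# guard handle now in side/top?
for z in(.089,):print(proj(S,[.436,.0495,z]),proj(T,[.436,.0495,z]))
# move plan to hover above scanner
m=np.array([.4097,-.2848]);
A=down(75.5)
plan([([.42,-.11,.25],down(-7.2)),([.4075,-.29,.25],A)])
plan([([.42,-.11,.25],down(-7.2)),([.4075,-.29,.25],down(-104.5))])
E
```

```text
TL [ 0.6483 -0.2381  0.145 ] 0.0079
TR [ 0.6194 -0.3401  0.1533] 0.0043
BR [ 0.5582 -0.3254  0.0505] 0.0044
BL [ 0.5835 -0.227   0.0503] 0.0063
ctr [ 0.60234222 -0.28265321  0.0997551 ] yaw -15.821394744133684 -14.46017090800369 0.10639834666129926 0.1152039387847837
normal yaw [ 0.78026649 -0.26711165 -0.56554008]
[ 0.5999 -0.2809  0.1   ] -13.955165927279808 -13.923693866958288 0.10781342977225035 0.10202511764003216
[ 0.6046 -0.2843  0.1   ] -14.312057805359657 -14.970800106837146 0.10008142173714143 0.10158535396347398
bar z=.1 [ 0.5985514  -0.28213508  0.1       ] [ 0.60334933 -0.28221613  0.1       ]
[307.45595074 206.30369512] [321.41750859 207.1416874 ]
t [-0.801  0.026 -0.082] a [-0.001  0.     0.   ] rows>=3.9
t [-0.901  0.051  0.   ] a [ 0.     0.    -0.919] rows>=11.6
t [-0.801  0.026 -0.082] a [-0.001  0.     0.   ] rows>=3.9
t [-0.901  0.051  0.   ] a [0.    0.    1.081] rows>=13.6
```

```bash
python3 - <<'E'
from h import *
plan([([.42,-.11,.25],down(-47.2)),([.4075,-.288,.25],down(-104.5))])
E
```

```text
t [-0.801  0.026 -0.082] a [-0.001  0.     0.445] rows>=5.6
t [-0.651  0.611  0.   ] a [0.    0.    0.637] rows>=8.0
```

Call:
send_rows(
  deltas=[
    {"fingers": 80, "tx": -0.08, "ty": 0, "tz": -0.08, "ax": 0, "ay": 0, "az": 0.07},
    {"fingers": 80, "tx": -0.22, "ty": 0.01, "tz": -0.08, "ax": 0, "ay": 0, "az": 0.14},
    {"fingers": 80, "tx": -0.38, "ty": 0.01, "tz": -0.08, "ax": 0, "ay": 0, "az": 0.22},
    {"fingers": 80, "tx": -0.54, "ty": 0.02, "tz": -0.08, "ax": 0, "ay": 0, "az": 0.3},
    {"fingers": 80, "tx": -0.67, "ty": 0.026, "tz": -0.08, "ax": 0, "ay": 0, "az": 0.37},
    {"fingers": 80, "tx": -0.76, "ty": 0.026, "tz": -0.08, "ax": 0, "ay": 0, "az": 0.445},
    {"fingers": 80, "tx": -0.8, "ty": 0.026, "tz": -0.08, "ax": 0, "ay": 0, "az": 0.445},
  ],
)

```text
t: 17.75
tool_pos: [0.4197, -0.1116, 0.2489]
tcp_rot: [-0.001, 0.933, 0.361, -0.001]
contact_force: [0.5, 1.2, 0.1]
width: 0.862
grip_force: 0.0
```

Call:
send_rows(
  deltas=[
    {"fingers": 80, "tx": -0.08, "ty": 0.08, "tz": 0, "ax": 0, "ay": 0, "az": 0.07},
    {"fingers": 80, "tx": -0.18, "ty": 0.17, "tz": 0, "ax": 0, "ay": 0, "az": 0.15},
    {"fingers": 80, "tx": -0.28, "ty": 0.26, "tz": 0, "ax": 0, "ay": 0, "az": 0.22},
    {"fingers": 80, "tx": -0.38, "ty": 0.35, "tz": 0, "ax": 0, "ay": 0, "az": 0.3},
    {"fingers": 80, "tx": -0.47, "ty": 0.44, "tz": 0, "ax": 0, "ay": 0, "az": 0.37},
    {"fingers": 80, "tx": -0.55, "ty": 0.52, "tz": 0, "ax": 0, "ay": 0, "az": 0.44},
    {"fingers": 80, "tx": -0.62, "ty": 0.58, "tz": 0, "ax": 0, "ay": 0, "az": 0.52},
    {"fingers": 80, "tx": -0.65, "ty": 0.61, "tz": 0, "ax": 0, "ay": 0, "az": 0.6},
    {"fingers": 80, "tx": -0.65, "ty": 0.61, "tz": 0, "ax": 0, "ay": 0, "az": 0.637},
    {"fingers": 80, "tx": -0.65, "ty": 0.61, "tz": 0, "ax": 0, "ay": 0, "az": 0.637},
    {"fingers": 80, "tx": -0.65, "ty": 0.61, "tz": 0, "ax": 0, "ay": 0, "az": 0.637},
  ],
)

```text
t: 18.67
tool_pos: [0.408, -0.2871, 0.2496]
tcp_rot: [-0.0, 0.992, -0.124, -0.001]
contact_force: [0.6, -0.6, -0.2]
width: 0.861
grip_force: 0.0
```

```bash
python3 - <<'E'
from h import *
s=bot.observe();print(s['t'],cur()[0],s['width'],cur()[1].as_matrix().round(3)[:,1])
d=bot.snapshot('wrist');im=d['pixels'][:,:,::-1].copy();cv2.imwrite('pics/w7.png',im)
np.savez('w7.npz',**{k:d[k] for k in('R','t','k1','intrinsics')})
# where features project
x=np.array([.968,-.25]);y=np.array([.25,.968]);m=np.array([.4097,-.2848])
for n,a,b,z in(('matFL',.095,.075,.004),('matFR',.095,-.075,.004),('matBL',-.095,.075,.004),('matBR',-.095,-.075,.004),('head',.085,0,.048),('org',0,0,.038),('tail',-.085,0,.038)):print(n,proj(d,np.r_[m+a*x+b*y,z]).round(1))
print('label',proj(d,[.602,-.2825,.1]).round(1))
S=bot.snapshot('side')['pixels'][:,:,::-1]
z=np.zeros((600,800,3),np.uint8);z[:400,:640]=im;z[400:,:]=0
z[400:600,:320]=cv2.resize(S[130:255,260:460],(320,200));cv2.imwrite('pics/c7.png',z)
E
```

```text
18.6667 [ 0.40795325 -0.2870832   0.24963502] 0.861048302698877 [-0.246 -0.969 -0.001]
matFL [267.3  96.4]
matFR [374.2  96.9]
matBL [273.7 221.5]
matBR [367.1 221.9]
head [320.5 103.8]
org [320.4 168.2]
tail [320.2 224.7]
label [269.3  -3.3]
```

View pics/c7.png

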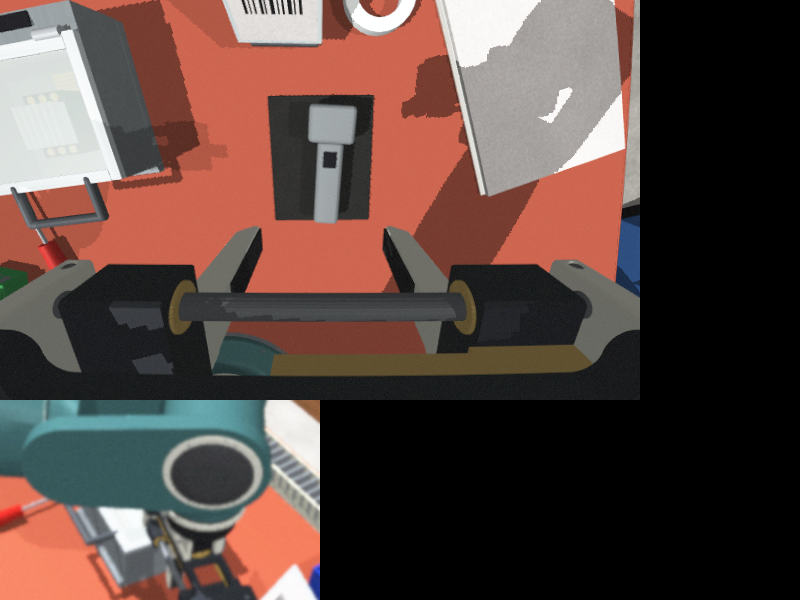

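This view shows the guard fully down over the module. The mat corners at (269,96), (374,96), (368,219) and (275,219) match my estimate. The scanner's head front is at (332,105) and its tail at (326,221), a few mm right of centre and slightly turned.

```bash
python3 - <<'E'
from h import *
f=np.load('w7.npz');d={k:f[k] for k in f.files};im=cv2.imread('pics/w7.png')
g=cv2.cvtColor(im,6);roi=np.zeros_like(g);roi[98:224,285:362]=1
hsv=cv2.cvtColor(im,cv2.COLOR_BGR2HSV)
def mid(r):
    c=np.where((g[r,285:362]>105)&(hsv[r,285:362,1]<70))[0]+285;return c.min(),c.max()
A=[]
for r in list(range(106,142,6))+list(range(150,220,6)):
    a,b=mid(r);z=.046 if r<144 else .036
    P,Q=onz(d,(a,r),z),onz(d,(b+1,r),z);A.append(((P+Q)/2)[:2]);print(r,a,b,((P+Q)/2).round(4),round(np.linalg.norm(P-Q),4))
A=np.array(A);hA=A[7:];v=cv2.fitLine(hA.astype(np.float32),cv2.DIST_L2,0,1e-4,1e-4).ravel();print('handle yaw',np.degrees(np.arctan(v[1]/v[0])))
u=(A[1:5].mean(0)-hA.mean(0));print('head-handle yaw',np.degrees(np.arctan(u[1]/u[0])))
print('front',onz(d,(332,105),.048),'tail',onz(d,(326.5,222),.034))
E
```

```text
106 310 351 [ 0.4862 -0.3183  0.046 ] 0.0533
112 309 355 [ 0.4786 -0.3184  0.046 ] 0.0601
118 309 355 [ 0.4714 -0.3167  0.046 ] 0.0604
124 309 354 [ 0.4642 -0.3143  0.046 ] 0.0595
130 309 353 [ 0.457  -0.3118  0.046 ] 0.0585
136 308 353 [ 0.4496 -0.3094  0.046 ] 0.0602
150 318 341 [ 0.4306 -0.3036  0.036 ] 0.0327
156 317 341 [ 0.4228 -0.301   0.036 ] 0.0343
162 317 340 [ 0.4148 -0.2984  0.036 ] 0.0332
168 317 340 [ 0.4066 -0.2963  0.036 ] 0.0334
174 316 340 [ 0.3985 -0.2936  0.036 ] 0.035
180 316 339 [ 0.3902 -0.2909  0.036 ] 0.0338
186 316 339 [ 0.3817 -0.2888  0.036 ] 0.034
192 315 338 [ 0.3734 -0.2852  0.036 ] 0.0343
198 315 338 [ 0.3646 -0.2831  0.036 ] 0.0345
204 315 337 [ 0.3559 -0.2802  0.036 ] 0.0333
210 314 337 [ 0.347  -0.2772  0.036 ] 0.035
216 314 336 [ 0.3381 -0.2742  0.036 ] 0.0338
handle yaw -17.516708
head-handle yaw -17.45291051181648
front [ 0.48705161 -0.31973724  0.048     ] tail [ 0.32759406 -0.27316803  0.034     ]
```

```bash
python3 - <<'E'
from h import *
A=down(-107.5);c=np.array([.4075,-.2965])+.008*np.array([.954,-.3]);print(c)
plan([(np.r_[c,.10],A),(np.r_[c,.0085],A)])
E
```

```text
[ 0.415132 -0.2989  ]
t [0.05  0.049 0.75 ] a [-0.     0.     0.036] rows>=3.6
t [0.    0.    0.457] a [0. 0. 0.] rows>=2.2
```

Call:
send_rows(
  deltas=[
    {"fingers": 70, "tx": 0.02, "ty": 0.02, "tz": 0.1, "ax": 0, "ay": 0, "az": 0.01},
    {"fingers": 70, "tx": 0.04, "ty": 0.04, "tz": 0.28, "ax": 0, "ay": 0, "az": 0.036},
    {"fingers": 70, "tx": 0.05, "ty": 0.049, "tz": 0.45, "ax": 0, "ay": 0, "az": 0.036},
    {"fingers": 70, "tx": 0.05, "ty": 0.049, "tz": 0.6, "ax": 0, "ay": 0, "az": 0.036},
    {"fingers": 70, "tx": 0.05, "ty": 0.049, "tz": 0.7, "ax": 0, "ay": 0, "az": 0.036},
    {"fingers": 70, "tx": 0.05, "ty": 0.049, "tz": 0.75, "ax": 0, "ay": 0, "az": 0.036},
    {"fingers": 70, "tx": 0.05, "ty": 0.049, "tz": 0.75, "ax": 0, "ay": 0, "az": 0.036},
  ],
)

```text
t: 19.35
tool_pos: [0.4145, -0.2987, 0.0985]
tcp_rot: [-0.001, 0.988, -0.153, -0.001]
contact_force: [-0.1, -0.4, 0.1]
width: 0.751
grip_force: 0.0
```

Call:
send_rows(
  deltas=[
    {"fingers": 70, "tx": 0, "ty": 0, "tz": 0.08, "ax": 0, "ay": 0, "az": 0},
    {"fingers": 70, "tx": 0, "ty": 0, "tz": 0.18, "ax": 0, "ay": 0, "az": 0},
    {"fingers": 70, "tx": 0, "ty": 0, "tz": 0.28, "ax": 0, "ay": 0, "az": 0},
    {"fingers": 70, "tx": 0, "ty": 0, "tz": 0.37, "ax": 0, "ay": 0, "az": 0},
    {"fingers": 70, "tx": 0, "ty": 0, "tz": 0.42, "ax": 0, "ay": 0, "az": 0},
    {"fingers": 70, "tx": 0, "ty": 0, "tz": 0.45, "ax": 0, "ay": 0, "az": 0},
    {"fingers": 70, "tx": 0, "ty": 0, "tz": 0.455, "ax": 0, "ay": 0, "az": 0},
    {"fingers": 70, "tx": 0, "ty": 0, "tz": 0.455, "ax": 0, "ay": 0, "az": 0},
  ],
)

```text
t: 20.02
tool_pos: [0.4156, -0.2999, 0.0104]
tcp_rot: [0.0, 0.988, -0.154, 0.0]
contact_force: [0.4, -0.4, 0.2]
width: 0.756
grip_force: 0.0
```

Call:
send_rows(
  deltas=[
    {"fingers": 55, "tx": 0, "ty": 0, "tz": 0, "ax": 0, "ay": 0, "az": 0},
    {"fingers": 45, "tx": 0, "ty": 0, "tz": 0, "ax": 0, "ay": 0, "az": 0},
    {"fingers": 38, "tx": 0, "ty": 0, "tz": 0, "ax": 0, "ay": 0, "az": 0},
    {"fingers": 34, "tx": 0, "ty": 0, "tz": 0, "ax": 0, "ay": 0, "az": 0},
    {"fingers": 28, "tx": 0, "ty": 0, "tz": 0, "ax": 0, "ay": 0, "az": 0},
    {"fingers": 25, "tx": 0, "ty": 0, "tz": 0, "ax": 0, "ay": 0, "az": 0},
    {"fingers": 25, "tx": 0, "ty": 0, "tz": 0, "ax": 0, "ay": 0, "az": 0},
    {"fingers": 25, "tx": 0, "ty": 0, "tz": 0, "ax": 0, "ay": 0, "az": 0},
  ],
)

```text
t: 20.68
tool_pos: [0.4152, -0.2996, 0.0096]
tcp_rot: [-0.0, 0.988, -0.154, 0.0]
contact_force: [-0.5, 0.8, 2.8]
width: 0.387
grip_force: 30.0
```

```bash
python3 - <<'E'
from h import *
p,R=cur();s=bot.observe();print(s['t'],p,s['width'],s['grip_force'])
# tool x = scanner +x. origin = tcp -8mm x, z: underside .004 at tcp z p[2]
for yw in(-14.5,):
    a=np.radians(yw);x=np.array([np.cos(a),np.sin(a)]);L=np.array([.602,-.2825])
    w=L-.1*x;o=w-.085*x;tcp=np.r_[o+.008*x,.100-.024+p[2]-.004];print('tcp',tcp)
    up=np.r_[p[:2],.10]
    plan([(up,R),(tcp,down(yw-90))])
    plan([(np.r_[tcp[:2],.1],down(yw-90)),(np.r_[np.array([.409,-.2865])+.008*np.array([.963,-.268]),p[2]],down(-105.5))],(tcp,down(yw-90)))
E
```

```text
20.6833 [ 0.4151591  -0.29961303  0.00959752] 0.3869326399886727 29.997436702251434
tcp [ 0.43063787 -0.23818274  0.08159752]
t [ 0.    -0.    -0.452] a [0. 0. 0.] rows>=2.2
t [-0.02  -0.316  0.092] a [-0.    -0.    -0.036] rows>=1.6
t [ 0.     0.    -0.092] a [0. 0. 0.] rows>=0.4
t [-0.004  0.262  0.452] a [0.    0.    0.011] rows>=2.5
```

Call:
send_rows(
  deltas=[
    {"fingers": 25, "tx": 0, "ty": 0, "tz": -0.03, "ax": 0, "ay": 0, "az": 0},
    {"fingers": 25, "tx": 0, "ty": 0, "tz": -0.09, "ax": 0, "ay": 0, "az": 0},
    {"fingers": 25, "tx": 0, "ty": 0, "tz": -0.18, "ax": 0, "ay": 0, "az": 0},
    {"fingers": 25, "tx": 0, "ty": 0, "tz": -0.28, "ax": 0, "ay": 0, "az": 0},
    {"fingers": 25, "tx": 0, "ty": 0, "tz": -0.38, "ax": 0, "ay": 0, "az": 0},
    {"fingers": 25, "tx": 0, "ty": 0, "tz": -0.44, "ax": 0, "ay": 0, "az": 0},
    {"fingers": 25, "tx": 0, "ty": 0, "tz": -0.452, "ax": 0, "ay": 0, "az": 0},
  ],
)

```text
t: 21.27
tool_pos: [0.4158, -0.3002, 0.1028]
tcp_rot: [0.001, 0.988, -0.155, 0.002]
contact_force: [0.2, -0.5, -2.3]
width: 0.384
grip_force: 30.0
```

Call:
send_rows(
  deltas=[
    {"fingers": 25, "tx": 0, "ty": -0.04, "tz": 0.01, "ax": 0, "ay": 0, "az": -0.005},
    {"fingers": 25, "tx": -0.005, "ty": -0.11, "tz": 0.03, "ax": 0, "ay": 0, "az": -0.012},
    {"fingers": 25, "tx": -0.01, "ty": -0.18, "tz": 0.05, "ax": 0, "ay": 0, "az": -0.02},
    {"fingers": 25, "tx": -0.015, "ty": -0.25, "tz": 0.07, "ax": 0, "ay": 0, "az": -0.028},
    {"fingers": 25, "tx": -0.02, "ty": -0.295, "tz": 0.085, "ax": 0, "ay": 0, "az": -0.034},
    {"fingers": 25, "tx": -0.02, "ty": -0.316, "tz": 0.092, "ax": 0, "ay": 0, "az": -0.036},
    {"fingers": 25, "tx": -0.02, "ty": -0.316, "tz": 0.092, "ax": 0, "ay": 0, "az": -0.036},
    {"fingers": 25, "tx": -0.02, "ty": -0.316, "tz": 0.092, "ax": 0, "ay": 0, "az": -0.036},
  ],
)

```text
t: 21.93
tool_pos: [0.4305, -0.2382, 0.0812]
tcp_rot: [-0.0, 0.992, -0.126, -0.0]
contact_force: [0.4, 0.1, -3.0]
width: 0.384
grip_force: 30.0
```

```bash
python3 - <<'E'
from h import *
p,R=cur();s=bot.observe();print(s['t'],p,s['width'],s['grip_force'],s['torque'],R.as_matrix().round(3))
d=bot.snapshot('wrist');im=d['pixels'][:,:,::-1].copy();cv2.imwrite('pics/w8.png',im)
print('label px',proj(d,[.602,-.2825,.1]),'cardC',[proj(d,q).round(0) for q in([.648,-.235,.152],[.622,-.332,.152],[.556,-.327,.048],[.582,-.23,.048])])
# scanner axis/tilt check: head front edge px predicted
x=R.as_matrix()[:,0];o=p-.008*x+np.array([0,0,.004-.0096])
y=R.as_matrix()[:,1];hp=[proj(d,o+.085*x+k*.031*y+np.array([0,0,.044])).round(1) for k in(-1,1)];print('head front corners',hp)
g=cv2.cvtColor(im,6);c=int((hp[0][0]+hp[1][0])/2)
print('col',c,[(r,tuple(map(int,im[r,c]))) for r in range(int(hp[0][1])-16,int(hp[0][1])+16,2)])
hsv=cv2.cvtColor(im,cv2.COLOR_BGR2HSV);m=cv2.inRange(hsv,(0,0,150),(180,60,255));n,l,st,cc=cv2.connectedComponentsWithStats(m)
for i in range(1,n):
    if st[i,4]>1500:
        print(st[i],cc[i].round(1))
# dark bars inside card
k=im[:130,230:340];gg=cv2.cvtColor(k,6);b=(gg<90);ys,xs=np.where(b);print('dark',len(xs),xs.min()+230 if len(xs) else 0,xs.max()+230 if len(xs) else 0,ys.min() if len(xs) else 0,ys.max() if len(xs) else 0)
E
```

```text
21.9333 [ 0.43052978 -0.23822752  0.08115392] 0.3840993997064503 29.993189871311188 [-0.04032992  0.23479465 -0.03155141] [[ 0.968 -0.251 -0.   ]
 [-0.251 -0.968  0.   ]
 [-0.     0.    -1.   ]]
label px [ 321.83854247 -126.57356304] cardC [array([  87., -413.]), array([ 500., -422.]), array([409.,   6.]), array([249.,   5.])]
head front corners [array([252.3, 121.6]), array([392. , 121.6])]
col 322 [(105, (81, 84, 83)), (107, (80, 83, 82)), (109, (80, 81, 84)), (111, (82, 84, 85)), (113, (81, 83, 84)), (115, (79, 82, 83)), (117, (81, 85, 84)), (119, (49, 50, 51)), (121, (52, 47, 48)), (123, (117, 115, 111)), (125, (147, 145, 140)), (127, (185, 183, 176)), (129, (207, 205, 198)), (131, (224, 221, 217)), (133, (232, 230, 225)), (135, (239, 237, 233))]
[ 594    0   46  257 8629] [622.  113.2]
[ 257  125  130   77 7441] [328.4 156.5]
[   0  168   42   96 2022] [ 13.3 229. ]
[   0  260  125  113 7402] [ 62.6 321.2]
[ 520  260  120  113 7278] [580.  321.4]
[ 295  321   55   34 1809] [322.1 337.3]
dark 1088 274 339 15 122
```

The scanner is level, aimed along the stand's axis and about 100 mm from the label. I'll hold it still, then check the card's bottom edge in the saved wrist image.

Call:
send_rows(
  deltas=[
    {"fingers": 25, "tx": 0, "ty": 0, "tz": 0, "ax": 0, "ay": 0, "az": 0},
    {"fingers": 25, "tx": 0, "ty": 0, "tz": 0, "ax": 0, "ay": 0, "az": 0},
    {"fingers": 25, "tx": 0, "ty": 0, "tz": 0, "ax": 0, "ay": 0, "az": 0},
    {"fingers": 25, "tx": 0, "ty": 0, "tz": 0, "ax": 0, "ay": 0, "az": 0},
    {"fingers": 25, "tx": 0, "ty": 0, "tz": 0, "ax": 0, "ay": 0, "az": 0},
    {"fingers": 25, "tx": 0, "ty": 0, "tz": 0, "ax": 0, "ay": 0, "az": 0},
    {"fingers": 25, "tx": 0, "ty": 0, "tz": 0, "ax": 0, "ay": 0, "az": 0},
    {"fingers": 25, "tx": 0, "ty": 0, "tz": 0, "ax": 0, "ay": 0, "az": 0},
    {"fingers": 25, "tx": 0, "ty": 0, "tz": 0, "ax": 0, "ay": 0, "az": 0},
    {"fingers": 25, "tx": 0, "ty": 0, "tz": 0, "ax": 0, "ay": 0, "az": 0},
    {"fingers": 25, "tx": 0, "ty": 0, "tz": 0, "ax": 0, "ay": 0, "az": 0},
    {"fingers": 25, "tx": 0, "ty": 0, "tz": 0, "ax": 0, "ay": 0, "az": 0},
  ],
)

```text
t: 22.98
tool_pos: [0.4306, -0.2382, 0.0815]
tcp_rot: [0.0, 0.992, -0.127, 0.0]
contact_force: [0.8, 0.2, -3.0]
width: 0.382
grip_force: 30.0
```

```bash
python3 - <<'E'
from h import *
im=cv2.imread('pics/w8.png')
for r in(0,2,4,7,10):
    row=im[r].astype(int);w=np.where((row.min(1)>140)&(row.max(1)-row.min(1)<40))[0];w=w[(w>200)&(w<460)];print(r,w.min() if len(w) else None,w.max() if len(w) else None,len(w))
s=bot.observe();print(s['t'],s['tool_pos'])
S=bot.snapshot('side');print('side px label',proj(S,[.602,-.2825,.1]))
a=S['pixels'][225:310,395:480,::-1];g=cv2.cvtColor(np.ascontiguousarray(a),6)
E
```

```text
0 245 404 160
2 265 404 116
4 265 382 118
7 265 382 118
10 265 382 114
22.9833 [ 0.43060634 -0.23821934  0.08148288]
side px label [436.26745553 264.69544954]
```

Call:
send_rows(
  deltas=[
    {"fingers": 25, "tx": 0, "ty": 0, "tz": 0, "ax": 0, "ay": 0, "az": 0},
    {"fingers": 25, "tx": 0, "ty": 0, "tz": 0, "ax": 0, "ay": 0, "az": 0},
    {"fingers": 25, "tx": 0, "ty": 0, "tz": 0, "ax": 0, "ay": 0, "az": 0},
    {"fingers": 25, "tx": 0, "ty": 0, "tz": 0, "ax": 0, "ay": 0, "az": 0},
    {"fingers": 25, "tx": 0, "ty": 0, "tz": 0, "ax": 0, "ay": 0, "az": 0},
    {"fingers": 25, "tx": 0, "ty": 0, "tz": 0, "ax": 0, "ay": 0, "az": 0},
  ],
)

```text
t: 23.53
tool_pos: [0.4306, -0.2382, 0.0815]
tcp_rot: [0.0, 0.992, -0.127, 0.0]
contact_force: [0.1, 0.0, -2.9]
width: 0.386
grip_force: 30.0
```

Call:
send_rows(
  deltas=[
    {"fingers": 25, "tx": 0, "ty": 0.03, "tz": 0, "ax": 0, "ay": 0, "az": 0},
    {"fingers": 25, "tx": 0, "ty": 0.09, "tz": 0, "ax": 0, "ay": 0, "az": 0.005},
    {"fingers": 25, "tx": 0, "ty": 0.16, "tz": 0.01, "ax": 0, "ay": 0, "az": 0.01},
    {"fingers": 25, "tx": 0, "ty": 0.22, "tz": 0.05, "ax": 0, "ay": 0, "az": 0.011},
    {"fingers": 25, "tx": 0, "ty": 0.255, "tz": 0.1, "ax": 0, "ay": 0, "az": 0.011},
    {"fingers": 25, "tx": 0, "ty": 0.262, "tz": 0.16, "ax": 0, "ay": 0, "az": 0.011},
    {"fingers": 25, "tx": 0, "ty": 0.262, "tz": 0.22, "ax": 0, "ay": 0, "az": 0.011},
    {"fingers": 25, "tx": 0, "ty": 0.262, "tz": 0.27, "ax": 0, "ay": 0, "az": 0.011},
    {"fingers": 25, "tx": 0, "ty": 0.262, "tz": 0.305, "ax": 0, "ay": 0, "az": 0.011},
    {"fingers": 25, "tx": 0, "ty": 0.262, "tz": 0.325, "ax": 0, "ay": 0, "az": 0.011},
    {"fingers": 25, "tx": 0, "ty": 0.262, "tz": 0.335, "ax": 0, "ay": 0, "az": 0.011},
    {"fingers": 25, "tx": 0, "ty": 0.262, "tz": 0.335, "ax": 0, "ay": 0, "az": 0.011},
  ],
)

```text
t: 24.53
tool_pos: [0.4175, -0.2887, 0.0142]
tcp_rot: [-0.0, 0.991, -0.135, -0.0]
contact_force: [0.3, -0.7, -2.6]
width: 0.387
grip_force: 30.0
```

Call:
send_rows(
  deltas=[
    {"fingers": 25, "tx": 0, "ty": 0, "tz": 0.007, "ax": 0, "ay": 0, "az": 0},
    {"fingers": 25, "tx": 0, "ty": 0, "tz": 0.013, "ax": 0, "ay": 0, "az": 0},
    {"fingers": 25, "tx": 0, "ty": 0, "tz": 0.018, "ax": 0, "ay": 0, "az": 0},
    {"fingers": 25, "tx": 0, "ty": 0, "tz": 0.021, "ax": 0, "ay": 0, "az": 0},
    {"fingers": 25, "tx": 0, "ty": 0, "tz": 0.023, "ax": 0, "ay": 0, "az": 0},
    {"fingers": 25, "tx": 0, "ty": 0, "tz": 0.024, "ax": 0, "ay": 0, "az": 0},
    {"fingers": 25, "tx": 0, "ty": 0, "tz": 0.024, "ax": 0, "ay": 0, "az": 0},
  ],
)

```text
t: 25.12
tool_pos: [0.4174, -0.289, 0.0097]
tcp_rot: [0.0, 0.991, -0.135, 0.0]
contact_force: [0.2, -0.4, -3.1]
width: 0.383
grip_force: 30.0
```

Call:
send_rows(
  deltas=[
    {"fingers": 25, "tx": 0, "ty": 0, "tz": 0.003, "ax": 0, "ay": 0, "az": 0},
    {"fingers": 25, "tx": 0, "ty": 0, "tz": 0.004, "ax": 0, "ay": 0, "az": 0},
    {"fingers": 25, "tx": 0, "ty": 0, "tz": 0.004, "ax": 0, "ay": 0, "az": 0},
  ],
)

```text
t: 25.37
tool_pos: [0.4175, -0.289, 0.0096]
tcp_rot: [0.0, 0.991, -0.135, 0.0]
contact_force: [-4.3, 3.9, 7.8]
width: 0.384
grip_force: 30.0
```

Contact at about 8 N, so I release and go up.

Call:
send_rows(
  deltas=[
    {"fingers": 38, "tx": 0, "ty": 0, "tz": -0.003, "ax": 0, "ay": 0, "az": 0},
    {"fingers": 45, "tx": 0, "ty": 0, "tz": -0.003, "ax": 0, "ay": 0, "az": 0},
    {"fingers": 55, "tx": 0, "ty": 0, "tz": -0.003, "ax": 0, "ay": 0, "az": 0},
    {"fingers": 65, "tx": 0, "ty": 0, "tz": -0.003, "ax": 0, "ay": 0, "az": 0},
    {"fingers": 70, "tx": 0, "ty": 0, "tz": -0.003, "ax": 0, "ay": 0, "az": 0},
    {"fingers": 70, "tx": 0, "ty": 0, "tz": -0.003, "ax": 0, "ay": 0, "az": 0},
  ],
)

```text
t: 25.87
tool_pos: [0.4175, -0.2889, 0.0094]
tcp_rot: [-0.0, 0.991, -0.135, -0.0]
contact_force: [0.0, -0.2, 0.2]
width: 0.713
grip_force: 0.0
```

Call:
send_rows(
  deltas=[
    {"fingers": 70, "tx": 0, "ty": 0, "tz": -0.05, "ax": 0, "ay": 0, "az": 0},
    {"fingers": 70, "tx": 0, "ty": 0, "tz": -0.18, "ax": 0, "ay": 0, "az": 0},
    {"fingers": 70, "tx": 0, "ty": 0, "tz": -0.36, "ax": 0, "ay": 0, "az": 0},
    {"fingers": 70, "tx": 0, "ty": 0, "tz": -0.56, "ax": 0, "ay": 0, "az": 0},
    {"fingers": 70, "tx": 0, "ty": 0, "tz": -0.76, "ax": 0, "ay": 0, "az": 0},
    {"fingers": 70, "tx": 0, "ty": 0, "tz": -0.92, "ax": 0, "ay": 0, "az": 0},
    {"fingers": 70, "tx": 0, "ty": 0, "tz": -1, "ax": 0, "ay": 0, "az": 0},
    {"fingers": 70, "tx": 0, "ty": 0, "tz": -1, "ax": 0, "ay": 0, "az": 0},
    {"fingers": 70, "tx": 0, "ty": 0, "tz": -1, "ax": 0, "ay": 0, "az": 0},
  ],
)

```text
t: 26.62
tool_pos: [0.4175, -0.289, 0.2104]
tcp_rot: [0.0, 0.991, -0.135, 0.001]
contact_force: [0.5, 0.7, -0.5]
width: 0.753
grip_force: 0.0
```

```bash
python3 - <<'E'
from h import *
s=bot.observe();print(s['t'],cur()[0],s['width'],s['contact_force'])
d=bot.snapshot('wrist');im=d['pixels'][:,:,::-1].copy();cv2.imwrite('pics/w9.png',im);g=cv2.cvtColor(im,6);hsv=cv2.cvtColor(im,cv2.COLOR_BGR2HSV)
x=np.array([.963,-.268])
for k,z in((.06,.046),(.0,.036),(-.07,.036)):
    r=int(proj(d,np.r_[np.array([.409,-.2865])+k*x,z])[1]);c=int(proj(d,np.r_[np.array([.409,-.2865])+k*x,z])[0])
    w=np.where((g[r,c-38:c+38]>105)&(hsv[r,c-38:c+38,1]<70))[0]+c-38
    P,Q=onz(d,(w.min(),r),z),onz(d,(w.max()+1,r),z);print(k,((P+Q)/2).round(4),np.linalg.norm(P-Q).round(4))
# guard bar position from top/side: bar dark steel
print('bar px',proj(d,[.345,.061,.089]))
E
```

```text
26.6167 [ 0.41753815 -0.28903891  0.21043907] 0.7529175510272138 [ 0.47097304  0.68167367 -0.51722055]
0.06 [ 0.4674 -0.3022  0.046 ] 0.0596
0.0 [ 0.4098 -0.2868  0.036 ] 0.0329
-0.07 [ 0.3428 -0.2688  0.036 ] 0.0335
bar px [ 74.42983743 310.11233579]
```

The scanner lies flat at (0.410,-0.287), 2 mm from the mat's centre. The guard was seen down on its stop, and the module is centred in the bay. I'll hand it in.

```bash
python3 -c "
from cell import bot
print(bot.job_done())"
```

```text
the job is handed in; nothing more can be done
None
```

The job is handed in at about 27 s: the module is upright and centred in the bay, the guard is down on its stop, and the barcode was scanned from about 100 mm for over a second with the scanner then laid back in the middle of its mat.

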